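# Shut down the shaker and chill the glass sample jars

## Task

Stop the orbital shaker by turning its blue speed knob fully anticlockwise to the stop, then move every glass jar from its platform into the well of the bench cooler, setting each down gently and upright on the well's floor - the glass is thin, so keep the grip force below 35 N. When all the jars are in, slide the clear lid fully shut and after that turn the cooler's black dial fully clockwise to the stop; leave everything else on the bench as it is.

Things in the scene. Friction and masses are not known exactly. Their poses are not given: they have to be found in the camera images.
- pink_rack: bystander: pink tube rack 76 x 142 mm, 61 mm tall; origin: centre of its underside
- blue_rack: bystander: blue tube rack 76 x 120 mm, 61 mm tall; origin: centre of its underside
- tip_box: bystander: white pipette-tip box with a red lid, 122 x 87 x 63 mm; origin: centre of its underside
- timer: bystander: yellow timer, 45 x 45 x 22 mm, lying on the shaker's front ledge beside the knob; origin: centre of its underside
- pen: bystander: black and green marker pen, 120 mm long, 11 mm thick; origin: centre of its underside
- tweezers: bystander: steel tweezers, 120 mm long, 8 mm thick; origin: centre of its underside
- beaker: bystander: glass beaker, 70 mm wide, 80 mm tall; origin: centre of its underside
- jar0: thin-walled amber glass sample jar with a white cap and a paper band, a plain upright cylinder 42 mm in diameter and 52 mm tall, 90 g or so (between 2 and 4 jars are present), at first standing on the shaker platform; origin: centre of its underside, z up. The grip force on it (each finger) must stay below 35 N
- jar1: thin-walled amber glass sample jar with a white cap and a paper band, a plain upright cylinder 42 mm in diameter and 52 mm tall, 90 g or so (between 2 and 4 jars are present), at first standing on the shaker platform; origin: centre of its underside, z up. The grip force on it (each finger) must stay below 35 N
- jar2: thin-walled amber glass sample jar with a white cap and a paper band, a plain upright cylinder 42 mm in diameter and 52 mm tall, 90 g or so (between 2 and 4 jars are present), at first standing on the shaker platform; origin: centre of its underside, z up. The grip force on it (each finger) must stay below 35 N
- jar3: thin-walled amber glass sample jar with a white cap and a paper band, a plain upright cylinder 42 mm in diameter and 52 mm tall, 90 g or so (between 2 and 4 jars are present), at first standing on the shaker platform; origin: centre of its underside, z up. The grip force on it (each finger) must stay below 35 N
- platform (a point): centre of the top face of the orbital shaker's dark platform, on which the jars stand at first, 93 mm above the bench. x along the shaker's depth (away from its knob), y along its width. The platform inside its lip is 190 x 210 mm; the aluminium lip round it is 5 mm thick and 11 mm tall
- shaker: orbital shaker, fixed: white housing 310 (x) x 240 mm, 75 mm tall, with a dark platform on top and the knob on the front ledge nearest the robot; stands either left or right of the cooler. Origin on the bench under it, x away from the knob
- speed_grip (a point): point on the axis of the shaker's blue speed knob, where to grip its bar; it turns with the knob and its x axis runs along the bar. The bar is 42 mm long, 14 mm thick, and stands 30 mm above the knob's 44 mm disc; this point is 7 mm below the top of the bar and 37 mm above the shaker's 75 mm high front ledge
- speed (a joint): speed knob angle in rad, growing clockwise seen from above: 0 = fully anticlockwise at the end stop = shaker off, 3.0 = full speed
- well (a point): centre of the floor of the cooler's open rectangular well, 20 mm above the bench; x along the cooler's depth (away from its dial), y towards the deck on which the open lid parks. The well is 210 mm (x) by 130 mm (y) inside and 65 mm deep; its floor is blue
- cooler: bench cooler, fixed: white box 320 (x) x 310 mm, 85 mm tall, with the dial on its front ledge nearest the robot. Origin: centre of its underside, axes as well
- lid_grip (a point): point in the middle of the orange grip bar on the cooler's clear sliding lid, at gripping height. The bar is 70 mm long along x, 14 mm thick along y; its top is 13 mm above this point, the 6 mm thick lid plate (236 x 146 mm) has its top 19 mm below it. Axes as those of well
- lid (a joint): travel of the lid in m: 0 = shut over the well, 0.15 = fully open; it slides along the y axis of well (opening to +y) and stays where it is left
- chill_grip (a point): point on the axis of the cooler's black temperature dial, where to grip its bar; it turns with the dial and its x axis runs along the bar. Same shape as the shaker's knob; this point is 37 mm above the cooler's 85 mm high front ledge
- chill (a joint): temperature dial angle in rad, growing clockwise seen from above: 2.6 = fully clockwise at the end stop = coldest
There are look-alikes about, which are no part of the job. Leave any red or yellow look-alike of the jar3 alone. Leave any pink look-alike of the jar1 alone.

How it is judged:
On the way, in this order (a step that is already met when the one before it is completed fails the run):
1. the shaker's speed knob is fully anticlockwise (value of joint speed below 0.08 rad), for 0.2 s.
2. all the jars stand upright on the floor of the cooler's well (x of jar0 in the frame of well between -0.09 and 0.09 m and y of jar0 in the frame of well between -0.05 and 0.05 m and z of jar0 in the frame of well between -0.006 and 0.008 m and angle between each of jar0, jar1, jar2, jar3's own z axis and vertical below 0.15 rad and x of jar1 in the frame of well between -0.09 and 0.09 m and y of jar1 in the frame of well between -0.05 and 0.05 m and z of jar1 in the frame of well between -0.006 and 0.008 m and x of jar2 in the frame of well between -0.09 and 0.09 m and y of jar2 in the frame of well between -0.05 and 0.05 m and z of jar2 in the frame of well between -0.006 and 0.008 m and x of jar3 in the frame of well between -0.09 and 0.09 m and y of jar3 in the frame of well between -0.05 and 0.05 m and z of jar3 in the frame of well between -0.006 and 0.008 m), for 0.2 s.
3. with the jars inside, the lid is fully shut (all of step 2 and value of joint lid below 0.006 m), for 0.2 s.
4. the cooler's dial is turned fully clockwise (value of joint chill above 2.52 rad and value of joint lid below 0.006 m), for 0.2 s.
At the end, for the whole second after the job is handed in: speed knob within 0.08 rad of its anticlockwise stop; every jar that is present upright (within 0.15 rad) and at rest on the well's floor; lid within 6 mm of shut; dial within 0.08 rad of its clockwise stop (all of step 2 and all of step 4 and value of joint speed below 0.08 rad and linear speed of each of jar0, jar1, jar2, jar3 below 0.02 m/s); the robot touches nothing.
It fails at once if a glass jar is squeezed with more than 35 N of grip force (both fingers together press with more than 70 N) (contact force between the fingers and jar0 above 70 N or contact force between the fingers and jar1 above 70 N or contact force between the fingers and jar2 above 70 N or contact force between the fingers and jar3 above 70 N).
It fails at once if a jar is lifted off the platform before the shaker is off (value of joint speed above 0.15 rad and z of any of jar0, jar1, jar2, jar3 in the frame of platform above 0.04 m).
It fails at once if a jar is dropped into the well instead of being set down (falling freely more than about 15 mm) ((horizontal distance between jar0 and well below 0.11 m and z of jar0 in the frame of well above 0.008 m and linear speed of jar0 above 0.35 m/s and contact force between the fingers and jar0 below 0.01 N) or (horizontal distance between jar1 and well below 0.11 m and z of jar1 in the frame of well above 0.008 m and linear speed of jar1 above 0.35 m/s and contact force between the fingers and jar1 below 0.01 N) or (horizontal distance between jar2 and well below 0.11 m and z of jar2 in the frame of well above 0.008 m and linear speed of jar2 above 0.35 m/s and contact force between the fingers and jar2 below 0.01 N) or (horizontal distance between jar3 and well below 0.11 m and z of jar3 in the frame of well above 0.008 m and linear speed of jar3 above 0.35 m/s and contact force between the fingers and jar3 below 0.01 N)).
It fails at once if something else on the bench is disturbed (moved more than 30 mm) (distance of any of pink_rack, blue_rack, tip_box, timer, pen, tweezers, beaker from where it was at the start of the episode above 0.03 m).
Of jar0, jar1, jar2, jar3 only 2 to 4 are there at a start; the rules pass over those that are not, and their reading is None.
At some moment in a run one of jar0, jar1, jar2, jar3 may be knocked a few centimetres aside while the robot is not near it.
It also fails if it takes over 210 s, if anything falls off the work surface, if the arm or the gripper's body presses on something with over 40 N, if the wrist force passes 120 N, or if a joint passes its speed limit or range.

## Robot

A 6-joint arm with a two-finger parallel gripper is mounted at the origin on the work surface. World frame = base frame: x ahead of the robot, y to its left, z up, the work surface at z = 0. Lengths are in m, angles in rad, forces in N, time in s.
With the tool pointing down it reaches from about 0.325 to 0.775 m from the base axis. Payload 5.5 kg.
Tool frame: the origin (TCP) lies at the very end of the fingers, on their centre line; the grasp point (between the pads) lies 19 mm behind it; z points along the fingers, y is the line along which they close (so a half turn about z gives the same grasp; the last joint's range is limited). The gripper opens to 88 mm and grips with 3 to 60 N. Pads are 20 mm wide; open, the fingers measure 115 mm over their backs; the gripper's body (75 mm by 178 mm) begins 61 mm behind the grasp point.
Start: joints at [1.251, 0.091, 1.231, -0, 1.82, -0.057], TCP at [0.156, 0.579, 0.223] pointing down, gripper open.
Joint ranges: [-2.87, 2.87], [-0.86, 2.18], [0.17, 2.46], [-1.51, 4.65], [0.06, 2.69], [-2.65, 2.65]. Speed limits (rad/s): [2.57, 2.57, 3.01, 3.14, 3.14, 3.14].

## Interface

Orientations are given as a rotation vector (axis times angle).
In Python, from bench import * gives the robot as it stands.
- The arm moves only by the tool drive_tool, never from a script. Its argument "moves" is a list that holds one entry, the list of rows, each a list of 6 numbers: the shift along the tool's x, y, z scaled (see below), then the turn, a rotation vector about the tool's x, y, z scaled (see below). A call has 1 to 10 rows; each row is the pose to reach, as a shift and turn from the pose commanded when the call began, along the tool's axes at that moment; what a row does not reach only later rows make up. The controller multiplies each number of a shift by 0.5 m and each number of a turn by 0.5 rad. A row lasts 1/10 s, in which the tool goes at most 50 mm and 8.59 degrees, less where a joint would pass 70% of its speed; a pose out of reach is approached as far as the arm can. A call with a number of a shift or a turn outside -1 to 1 is refused whole. A call with a gripper value outside its range is refused whole. "grip" is the opening, from 0 (shut) to 1 (fully open), set as the call begins (left out, the last holds). The fingers move at their own pace and stop on an object; "grip_force" is the grip in N (left out, the last holds). Time passes only in rows, so rows that repeat a pose let the fingers close. It gives the time, the measured TCP pose, the force, the opening and the grip force at its end, in the units of the state.
- sense(): the state, without advancing time (a new reading comes with each control period).
- grab_frame(name): name is "scene" or "side" or "wrist"; returns (picture, depth): 480x640x3 uint8, blue, green, red; 480x640 float32, m along the optical axis (not along the pixel's ray), 0 where there is no reading.
- camera_model(name): a dict with "vertical_fov" (degrees; the focal length in pixels is half the picture's height over the tangent of half this angle, whatever the lens; pixels are square), "cx", "cy" (the principal point, pixels), "rvec" (rotation vector, rad) and "tvec" (3), from world to camera coordinates, as OpenCV has them. Camera axes: x right, y down, z forward; pixel columns grow to the right and rows downward; lengths in m; the calibration is good to about 2 mm. A picture is of the moment at which its call begins: read the wrist's pose just before it. camera_model takes no time and is no camera call; for the wrist camera it gives the pose at the moment of the call.
- close_job(): hands the job in; it is judged then, once.
The state is a dict: "clock": time; "joints": joint angles; "joint_velocities": joint speeds; "joint_torque": joint torques, N m; "ee_pos": TCP position; "ee_rot": TCP orientation; "ft_force": force on the tool from outside, world axes, zero at the start; "ft_torque": the same for the moment, N m; "grip_width": finger opening in m; "grasp_force": force on a finger pad.
Only numpy, scipy, OpenCV 4.12 (cv2) and the standard library are available. Lean on these libraries where they do the work, as an engineer would, in place of code of your own. Each camera call takes 0.05 s, during which the arm holds its last target. There are 200 camera calls.

## Working session

There is one attempt and no reset: what is moved stays moved. The work goes in short steps, Python scripts to look and compute and a tool call to move; the robot and the scene stay as the last step left them, time stands still between calls to the robot, and variables do not carry over. Pictures are saved under pics/ and viewed, at most 14 in all, crops included, and the job is handed in when it is done.

Besides the shell and the picture viewer there is one more tool, called in YAML: its name, and indented under it one key for each argument. drive_tool: Moves the arm, as the interface text tells. Its arguments: {"type":"object","properties":{"moves":{"type":"array"},"grip":{"type":"number"},"grip_force":{"type":"number"}},"required":["moves"]}

```bash
mkdir -p pics; ls
cat > h.py <<'E'
from bench import *
import numpy as np, cv2
from scipy.spatial.transform import Rotation as R
def grab(n,save=None):
    cm=camera_model(n); im,d=grab_frame(n)
    if save: cv2.imwrite('pics/'+save+'.png',im); np.savez('pics/'+save+'.npz',im=im,d=d,**{k:np.array(v) for k,v in cm.items()})
    return im,d,cm
def load(s):
    z=np.load('pics/'+s+'.npz'); return z['im'],z['d'],z
def cloud(d,cm):
    f=240/np.tan(np.radians(float(cm['vertical_fov']))/2)
    v,u=np.mgrid[:480,:640]
    p=np.stack([(u-float(cm['cx']))/f*d,(v-float(cm['cy']))/f*d,d],-1)
    Rm=R.from_rotvec(np.array(cm['rvec']).ravel()).as_matrix()
    w=(p-np.array(cm['tvec']).ravel())@Rm
    w[d<=0]=np.nan
    return w
E
python3 - <<'E'
from h import *
s=sense();print(s)
for n in ['scene','side','wrist']:
    im,d,cm=grab(n,n+'0'); print(n,cm,(d>0).mean())
E
```

```text
pics
{'clock': 0.0, 'joints': array([ 1.25130140e+00,  9.18180998e-02,  1.23188114e+00, -1.78782995e-05,
        1.81983443e+00, -5.66828861e-02]), 'joint_velocities': array([-0.00139439, -0.0003027 ,  0.00086295,  0.00041819,  0.00025448,
       -0.00119707]), 'joint_torque': array([ 9.41745238e-04, -4.46466529e+01, -4.06436062e+01,  6.99689076e-02,
        2.97848799e-02, -1.25697566e-04]), 'ee_pos': array([0.15577735, 0.57910072, 0.22153399]), 'ee_rot': array([-4.11598467e-01, -3.11416262e+00,  2.99992737e-03]), 'ft_force': array([ 0.35285238, -0.27258832, -0.15493109]), 'ft_torque': array([ 0.03911841, -0.02248117, -0.01003978]), 'grasp_force': 0.0, 'grip_width': 0.08772819095457154}
scene {'vertical_fov': 42.587618652677044, 'cx': 310.9783640586386, 'cy': 244.27656263010363, 'rvec': array([ 2.50814386,  0.64085303, -0.187533  ]), 'tvec': array([-0.44882979, -0.17370721,  2.05074333])} 0.9960546875
side {'vertical_fov': 49.20446917459731, 'cx': 319.14550441024767, 'cy': 249.00521560056458, 'rvec': array([ 0.33924859, -2.74542609,  1.25991024]), 'tvec': array([0.53252192, 0.16332161, 1.16489453])} 0.996044921875
wrist {'vertical_fov': 68.2499909148807, 'cx': 314.4675000560451, 'cy': 238.86770280597074, 'rvec': array([-2.29042659, -1.75553706, -0.26906578]), 'tvec': array([-0.60042546, -0.03582946,  0.39152414])} 0.996015625
```

View pics/scene0.png

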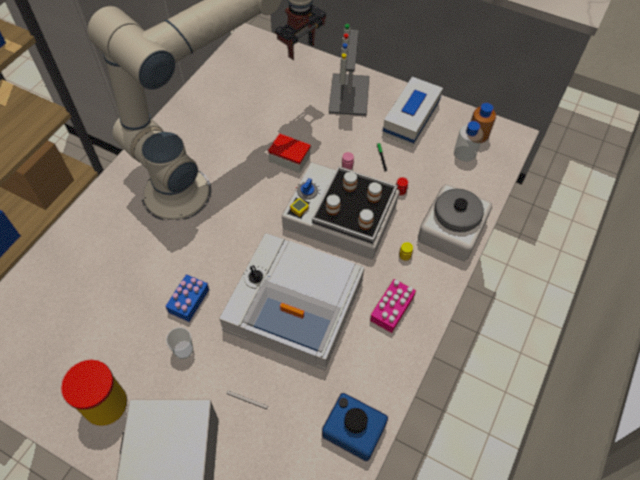

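View pics/side0.png

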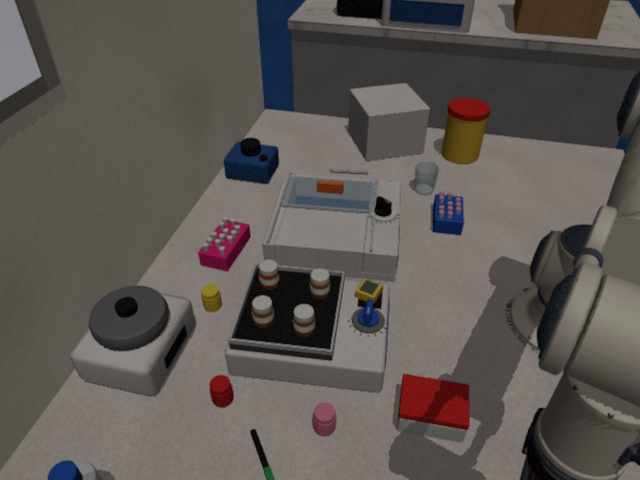

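The scene picture shows four amber jars with white caps on the platform, at (351,181), (375,191), (333,203) and (366,217). The look-alikes are pink (348,160), red (402,186) and yellow (406,250), all off the platform. The blue knob is at (308,187), the black dial at (255,276) and the orange lid bar at (291,310).

```bash
cat > m.py <<'E'
from h import *
def pts(n):
    im,d,cm=load(n); w=cloud(d,cm); hsv=cv2.cvtColor(im,cv2.COLOR_BGR2HSV); return im,hsv,w
for n in ['scene0','side0']:
    im,hsv,w=pts(n); H,S,V=[hsv[...,i].astype(int) for i in range(3)]; X,Y,Z=w[...,0],w[...,1],w[...,2]
    box=(X>0.2)&(X<0.9)&(abs(Y)<0.45)
    def rep(name,m):
        m=m&box; k,l,st,c=cv2.connectedComponentsWithStats(m.astype(np.uint8))
        for i in range(1,k):
            if st[i,4]>15:
                p=w[l==i]; print(n,name,c[i].round(),st[i,4],np.nanmedian(p,0).round(3),'zmax',np.nanmax(p[:,2]).round(3), 'min',np.nanmin(p[:,:2],0).round(3),'max',np.nanmax(p[:,:2],0).round(3))
    rep('white caps',(S<60)&(V>120)&(Z>.135)&(Z<.16))
    rep('blue',(H>100)&(H<125)&(S>130)&(Z>.078)&(Z<.13))
    rep('orange',(H>5)&(H<18)&(S>150)&(Z>.07))
    rep('dark',(V<60)&(Z>.085)&(Z<.135)&(X>.2))
    for z in (.093,.075,.085,.02):
        m=box&(abs(Z-z)<.004)
        print(z,m.sum())
# ortho
    res=.0015; cv=np.zeros((560,520,3),np.uint8)
    u=((0.45-Y)/res); v=((0.95-X)/res)
    ok=box&~np.isnan(X)&(Z>.01)&(Z<.2); o=np.argsort(Z[ok])
    uu=u[ok][o].astype(int);vv=v[ok][o].astype(int);cc=im[ok][o]
    for du in (0,1):
        for dv in (0,1):
            g=(uu+du<520)&(vv+dv<560)&(uu>=0)&(vv>=0); cv[vv[g]+dv,uu[g]+du]=cc[g]
    cv2.imwrite('pics/ortho_'+n+'.png',cv)
a=cv2.imread('pics/ortho_scene0.png');b=cv2.imread('pics/ortho_side0.png')
cv2.imwrite('pics/ortho.png',np.hstack([a[:,:400] if 0 else cv2.resize(a,(400,431)),cv2.resize(b,(400,431))]))
E
python3 m.py
```

```text
scene0 white caps [350. 177.] 93 [0.523 0.228 0.146] zmax 0.152 min [0.504 0.208] max [0.542 0.249]
scene0 white caps [374. 188.] 96 [0.608 0.227 0.144] zmax 0.153 min [0.59 0.21] max [0.626 0.248]
scene0 white caps [333. 200.] 103 [0.518 0.125 0.145] zmax 0.154 min [0.5   0.105] max [0.536 0.144]
scene0 white caps [366. 215.] 105 [0.63  0.123 0.145] zmax 0.155 min [0.612 0.099] max [0.648 0.144]
scene0 blue [307. 188.] 129 [0.413 0.156 0.098] zmax 0.127 min [0.388 0.138] max [0.43  0.181]
scene0 blue [346. 417.] 26 [ 0.847 -0.432  0.101] zmax 0.114 min [ 0.836 -0.449] max [ 0.855 -0.401]
scene0 orange [292. 310.] 169 [ 0.586 -0.245  0.122] zmax 0.137 min [ 0.551 -0.254] max [ 0.618 -0.231]
scene0 dark [354. 204.] 2022 [0.565 0.184 0.093] zmax 0.133 min [0.464 0.075] max [0.666 0.295]
scene0 dark [448. 224.] 138 [0.853 0.229 0.116] zmax 0.129 min [0.797 0.217] max [0.899 0.262]
scene0 dark [327. 226.] 24 [0.533 0.065 0.09 ] zmax 0.097 min [0.514 0.061] max [0.554 0.068]
scene0 dark [351. 235.] 35 [0.609 0.073 0.09 ] zmax 0.099 min [0.574 0.068] max [0.641 0.077]
scene0 dark [255. 276
[... 1591 characters left out ...]
250. 145.] 254 [ 0.862 -0.405  0.103] zmax 0.11 min [ 0.835 -0.446] max [ 0.895 -0.382]
side0 dark [382. 207.] 254 [ 0.433 -0.179  0.111] zmax 0.134 min [ 0.411 -0.248] max [ 0.455 -0.164]
side0 dark [289. 310.] 5047 [0.567 0.192 0.093] zmax 0.134 min [0.463 0.067] max [0.669 0.291]
side0 dark [369. 287.] 133 [0.418 0.091 0.098] zmax 0.101 min [0.402 0.072] max [0.435 0.108]
side0 dark [125. 308.] 90 [0.865 0.304 0.131] zmax 0.135 min [0.837 0.264] max [0.892 0.322]
side0 dark [136. 335.] 929 [0.808 0.354 0.117] zmax 0.13 min [0.782 0.248] max [0.899 0.377]
side0 dark [283. 351.] 313 [0.545 0.291 0.09 ] zmax 0.099 min [0.455 0.28 ] max [0.651 0.304]
0.093 9421
0.075 4762
0.085 7581
0.02 1519
```

View pics/ortho.png

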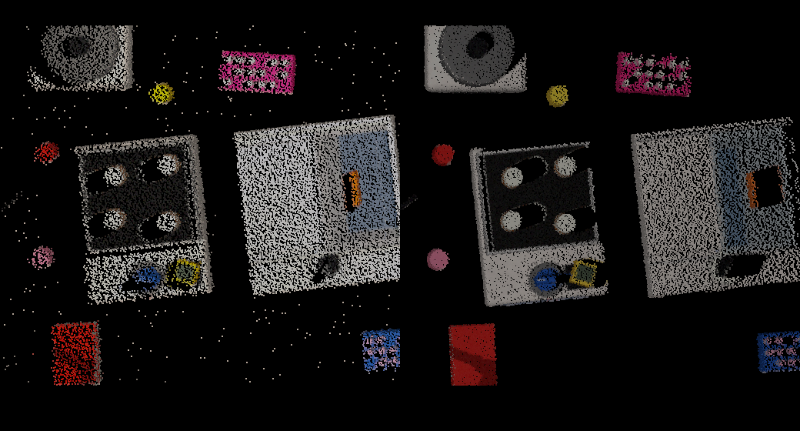

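```bash
cat >> h.py <<'E'
def rel(pos=None,yaw=None):
    """scaled shift+turn from present pose to pos; yaw = world angle of tool y axis (mod pi); also prints"""
    s=sense(); p=np.array(s['ee_pos']); Q=R.from_rotvec(s['ee_rot'])
    M=Q.as_matrix(); cur=np.arctan2(M[1,1],M[0,1])
    sh=np.zeros(3) if pos is None else Q.inv().apply(np.array(pos)-p)/0.5
    tn=np.zeros(3)
    if yaw is not None:
        d=(yaw-cur+np.pi/2)%np.pi-np.pi/2
        zs=np.array([0,0,-1.]); xy=np.array([np.cos(yaw if abs(((yaw-cur+np.pi)%(2*np.pi))-np.pi)<=np.pi/2 else yaw+np.pi),0,0])
        a=cur+d; y=np.array([np.cos(a),np.sin(a),0]); x=np.cross(y,zs)
        G=R.from_matrix(np.stack([x,y,zs],1)); tn=(Q.inv()*G).as_rotvec()/0.5
    print('pos',p.round(4),'yaw_y',np.degrees(cur).round(1),'tilt',np.degrees(np.arccos(-M[2,2])).round(2),'j',np.array(s['joints']).round(2),'w',round(s['grip_width'],4),'t',round(s['clock'],2))
    print('shift',sh.round(4),'turn',tn.round(4)); return sh,tn
E
python3 - <<'E'
from h import *
rel([0.405,0.165,0.30],np.radians(90))
cm=camera_model('wrist');Rm=R.from_rotvec(cm['rvec']).as_matrix();print('cam pos',-Rm.T@cm['tvec'],'fwd',Rm[2])
s=sense();print(R.from_rotvec(s['ee_rot']).inv().apply(-Rm.T@cm['tvec']-s['ee_pos']), R.from_rotvec(s['ee_rot']).inv().apply(Rm[2]))
E
```

```text
pos [0.1558 0.5792 0.2218] yaw_y 74.9 tilt 0.09 j [ 1.25  0.09  1.23 -0.    1.82 -0.06] w 0.0881 t 0.15
shift [-0.6964 -0.6707 -0.1555] turn [-3.100e-03 -5.000e-04 -5.256e-01]
cam pos [0.07542121 0.60203724 0.38348086] fwd [ 0.29052984 -0.07931869 -0.95357273]
[ 0.08357824  0.00095149 -0.16172796] [-3.01193289e-01  3.62449733e-04  9.53563040e-01]
```

Run:
```python
from h import *
im,d,cm=load('scene0');w=cloud(d,cm)
for (u0,u1,v0,v1,n) in [(335,360,22,70,'stand'),(328,370,70,112,'base'),(385,440,80,140,'box')]:
    p=w[v0:v1,u0:u1].reshape(-1,3);p=p[p[:,2]>.03];print(n,np.nanpercentile(p,[1,50,99],axis=0).round(3))
for n in ['scene0','side0']:
    im,d,cm=load(n);w=cloud(d,cm)
    for zz,bx,nm in [((.096,.112),(.4,.72,.03,.34),'lip'),((.065,.08),(.33,.72,.03,.34),'shaker'),((.075,.09),(.35,.8,-.38,-.02),'cooler'),((.088,.096),(.35,.8,-.38,0.02),'lidplate')]:
        q=w.reshape(-1,3);q=q[(q[:,2]>zz[0])&(q[:,2]<zz[1])&(q[:,0]>bx[0])&(q[:,0]<bx[1])&(q[:,1]>bx[2])&(q[:,1]<bx[3])]
        if len(q)>10: print(n,nm,len(q),cv2.minAreaRect(q[:,:2].astype(np.float32)),np.median(q[:,2]))
```

```text
stand [[0.24  0.582 0.2  ]
 [0.294 0.662 0.22 ]
 [0.346 0.764 0.256]]
base [[0.289 0.58  0.032]
 [0.307 0.596 0.116]
 [0.344 0.682 0.212]]
box [[0.492 0.551 0.033]
 [0.557 0.647 0.079]
 [0.611 0.791 0.093]]
scene0 lip 1283 ((0.5294227600097656, 0.17445027828216553), (0.2748839855194092, 0.22891132533550262), 5.932142734527588) 0.0999296749869688
scene0 shaker 1707 ((0.5220701694488525, 0.17215773463249207), (0.31080392003059387, 0.24660655856132507), 5.656605243682861) 0.0737733501440504
scene0 cooler 6372 ((0.5492668151855469, -0.17796069383621216), (0.32253265380859375, 0.3158910572528839), 6.465942859649658) 0.08512188217415526
scene0 lidplate 4396 ((0.5514830350875854, -0.18037958443164825), (0.3173777759075165, 0.3114277422428131), 6.75272274017334) 0.09148447838385403
side0 lip 1966 ((0.5276552438735962, 0.17944486439228058), (0.27410760521888733, 0.22432608902454376), 5.766541957855225) 0.10204267543488665
side0 shaker 4419 ((0.5189445614814758, 0.18026509881019592), (0.31096386909484863, 0.24106886982917786), 6.166571140289307) 0.07462304237669665
side0 cooler 5735 ((0.5478546619415283, -0.17391815781593323), (0.3209003210067749, 0.31855419278144836), 6.384034156799316) 0.08506650342791038
side0 lidplate 3195 ((0.5471011400222778, -0.17409008741378784), (0.3125120997428894, 0.31306278705596924), 6.157005310058594) 0.09269105492188971
```

drive_tool:
  moves:
    - [[0,0,-0.26,0,0,0],[0,0,-0.26,0,0,0],[-0.68,-0.67,-0.26,0,0,-0.52],[-0.68,-0.67,-0.26,0,0,-0.52],[-0.68,-0.67,-0.26,0,0,-0.52],[-0.68,-0.67,-0.26,0,0,-0.52],[-0.68,-0.67,-0.26,0,0,-0.52],[-0.68,-0.67,-0.26,0,0,-0.52],[-0.68,-0.67,-0.26,0,0,-0.52],[-0.68,-0.67,-0.26,0,0,-0.52]]

```text
clock: 1.15
ee_pos: [0.3581, 0.2331, 0.3477]
ee_rot: [0.004, 3.141, 0.0]
ft_force: [0.4, 0.4, 0.7]
grip_width: 0.0878
grasp_force: 0.0
```

drive_tool:
  moves:
    - [[-0.08,-0.12,0.06,0,0,0],[-0.08,-0.12,0.06,0,0,0],[-0.08,-0.12,0.06,0,0,0],[-0.08,-0.12,0.06,0,0,0]]

```text
clock: 1.55
ee_pos: [0.3974, 0.1748, 0.3176]
ee_rot: [-0.007, -3.141, -0.0]
ft_force: [-0.4, -0.6, 0.2]
grip_width: 0.0879
grasp_force: 0.0
```

Run:
```python
from h import *
im,d,cm=grab('wrist','w1'); rel()
```

```text
pos [0.3972 0.1754 0.3181] yaw_y 89.8 tilt 0.03 j [ 0.34 -0.31  1.43  0.    2.02 -1.23] w 0.0882 t 1.6
shift [0. 0. 0.] turn [0. 0. 0.]
```

View pics/w1.png

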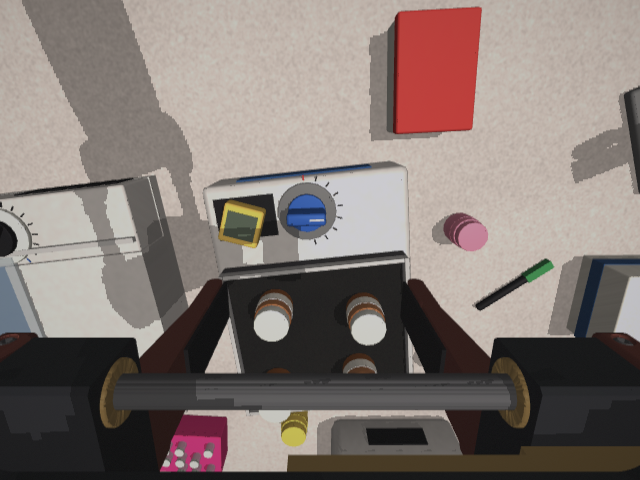

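Run:
```python
from h import *
im,d,cm=load('w1'); w=cloud(d,cm)
hsv=cv2.cvtColor(im,cv2.COLOR_BGR2HSV)
m=(hsv[...,0]>100)&(hsv[...,0]<130)&(hsv[...,1]>100)
m[:150]=0;m[260:]=0;m[:,:270]=0;m[:,345:]=0
p=w[m];print(len(p),np.nanpercentile(p[:,2],[1,10,50,90,99]).round(4))
t=p[p[:,2]>.112];print('top',len(t),t.mean(0).round(4),cv2.minAreaRect(t[:,:2].astype(np.float32)))
# disc grey: 
z=w[...,2]; sub=w[170:250,265:350].reshape(-1,3); q=sub[(sub[:,2]>.076)&(sub[:,2]<.1)]
print('disc?',len(q),np.histogram(q[:,2],12))
c=cv2.resize(im[165:255,260:380],None,fx=6,fy=6,interpolation=cv2.INTER_CUBIC); cv2.imwrite('pics/w1c.png',c)
```

```text
1390 [0.0444 0.0587 0.0895 0.1186 0.1198]
top 480 [0.4055 0.166  0.1178] ((0.40643244981765747, 0.16685324907302856), (0.014307842589914799, 0.04027855023741722), 0.5416527986526489)
disc? 2236 (array([ 255,  310, 1058,   52,   11,   89,  366,   36,   14,   15,   14,
         16]), array([0.07600227, 0.07795511, 0.07990795, 0.08186079, 0.08381363,
       0.08576647, 0.08771931, 0.08967215, 0.09162499, 0.09357783,
       0.09553067, 0.09748351, 0.09943635]))
```

View pics/w1c.png

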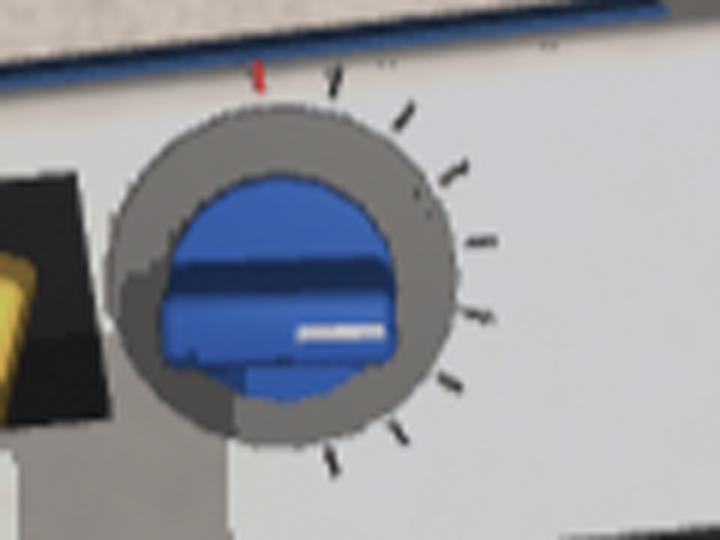

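The pink, red and yellow look-alikes stand on the bench, not on the platform. The knob bar's white pointer faces +y and the red zero mark faces the robot, so the knob needs about 96° anticlockwise. I'll turn the tool to yaw 0 to grip it.

drive_tool:
  moves:
    - [[-0.018,-0.017,0.2,0,0,1],[-0.018,-0.017,0.2,0,0,1],[-0.018,-0.017,0.2,0,0,1],[-0.018,-0.017,0.2,0,0,1]]
  grip: 0.5

```text
clock: 2.0
ee_pos: [0.4048, 0.1674, 0.2153]
ee_rot: [-0.784, -3.038, 0.003]
ft_force: [-0.2, 0.6, 0.3]
grip_width: 0.0593
grasp_force: 0.0
```

drive_tool:
  moves:
    - [[0,0,0,0,0,1],[0,0,0,0,0,1],[0,0,0,0,0,1],[0,0,0,0,0,1]]

```text
clock: 2.4
ee_pos: [0.406, 0.168, 0.2187]
ee_rot: [1.512, 2.753, 0.002]
ft_force: [0.7, 0.1, 0.4]
grip_width: 0.0437
grasp_force: 0.0
```

drive_tool:
  moves:
    - [[0,0,0,0,0,1],[0,0,0,0,0,1],[0,0,0,0,0,1],[0,0,0,0,0,1]]

```text
clock: 2.8
ee_pos: [0.4061, 0.168, 0.2188]
ee_rot: [2.147, 2.293, 0.002]
ft_force: [-0.4, -0.6, -0.0]
grip_width: 0.0438
grasp_force: 0.0
```

Run:
```python
from h import *
rel([0.4064,0.1669,0.16],np.radians(0.5))
```

```text
pos [0.4061 0.168  0.2188] yaw_y 3.8 tilt 0.09 j [ 0.31 -0.35  1.64  0.    1.85  0.25] w 0.0438 t 2.8
shift [-0.0024  0.0004  0.1175] turn [ 0.0027 -0.0015  0.1146]
```

drive_tool:
  moves:
    - [[0.002,0,0.1,0,0,0.11],[0.002,0,0.18,0,0,0.11],[0.002,0,0.25,0,0,0.11],[0.002,0,0.25,0,0,0.11],[0.002,0,0.25,0,0,0.11],[0.002,0,0.25,0,0,0.11]]

```text
clock: 3.4
ee_pos: [0.4065, 0.1684, 0.0938]
ee_rot: [2.205, 2.237, 0.002]
ft_force: [0.1, 1.1, 0.0]
grip_width: 0.0438
grasp_force: 0.0
```

drive_tool:
  moves:
    - [[0,0,0,0,0,0],[0,0,0,0,0,0],[0,0,0,0,0,0],[0,0,0,0,0,0],[0,0,0,0,0,0],[0,0,0,0,0,0]]
  grip: 0
  grip_force: 30

```text
clock: 4.0
ee_pos: [0.407, 0.1673, 0.0929]
ee_rot: [2.207, 2.235, 0.002]
ft_force: [2.8, 0.6, -1.0]
grip_width: 0.0137
grasp_force: 30.0
```

Run:
```python
from h import *
rel([0.4064,0.1669,0.093],np.radians(0.5)); s=sense();print(s['ft_force'],s['grasp_force'])
```

```text
pos [0.407  0.1673 0.0929] yaw_y 0.7 tilt 0.09 j [ 0.31 -0.34  1.86 -0.    1.62  0.3 ] w 0.0137 t 4.0
shift [-0.0008 -0.0013 -0.0002] turn [ 0.003  -0.0004  0.008 ]
[ 2.812193    0.64016585 -1.04222295] 29.99244511127472
```

drive_tool:
  moves:
    - [[0,0,0,0,0,-0.25],[0,0,0,0,0,-0.5],[0,0,0,0,0,-0.75],[0,0,0,0,0,-1],[0,0,0,0,0,-1]]

```text
clock: 4.5
ee_pos: [0.4063, 0.1671, 0.0929]
ee_rot: [-1.584, -2.713, 0.001]
ft_force: [0.1, -0.4, 1.1]
grip_width: 0.0142
grasp_force: 30.0
```

drive_tool:
  moves:
    - [[0,0,0,0,0,-0.25],[0,0,0,0,0,-0.5],[0,0,0,0,0,-0.75],[0,0,0,0,0,-1],[0,0,0,0,0,-1]]

```text
clock: 5.0
ee_pos: [0.4057, 0.1666, 0.0929]
ee_rot: [-0.868, -3.018, 0.003]
ft_force: [-3.6, -4.6, 3.7]
grip_width: 0.0141
grasp_force: 30.0
```

drive_tool:
  moves:
    - [[0,0,0,0,0,-0.25],[0,0,0,0,0,-0.5],[0,0,0,0,0,-0.75],[0,0,0,0,0,-1],[0,0,0,0,0,-1]]

```text
clock: 5.5
ee_pos: [0.4055, 0.1658, 0.0929]
ee_rot: [-0.096, -3.138, 0.005]
ft_force: [-4.6, -6.7, 5.3]
grip_width: 0.0134
grasp_force: 30.0
```

drive_tool:
  moves:
    - [[0,0,0,0,0,-0.15],[0,0,0,0,0,-0.3],[0,0,0,0,0,-0.38],[0,0,0,0,0,-0.38],[0,0,0,0,0,-0.38]]

```text
clock: 6.0
ee_pos: [0.4055, 0.1656, 0.0929]
ee_rot: [0.194, -3.133, 0.006]
ft_force: [-5.2, -7.8, 5.5]
grip_width: 0.0138
grasp_force: 30.3
```

Run:
```python
from h import *
rel([0.4064,0.1669,0.093],np.radians(96)); s=sense();print(s['ft_force'],s['ft_torque'],s['grasp_force'])
```

```text
pos [0.4055 0.1656 0.0929] yaw_y 97.1 tilt 0.26 j [ 0.31 -0.34  1.86 -0.    1.63 -1.38] w 0.0138 t 6.0
shift [-0.0021  0.0024 -0.0003] turn [-0.0068 -0.0059  0.0385]
[-5.16576267 -7.80527221  5.49637123] [-1.35367495  0.84427966 -0.6020557 ] 30.2691051363945
```

drive_tool:
  moves:
    - [[0,0,0,0,0,-0.12],[0,0,0,0,0,-0.2],[0,0,0,0,0,-0.2],[0,0,0,0,0,-0.2]]

```text
clock: 6.4
ee_pos: [0.4057, 0.1656, 0.0928]
ee_rot: [0.35, -3.119, 0.005]
ft_force: [-5.0, -7.5, 4.3]
grip_width: 0.0153
grasp_force: 32.8
```

Run:
```python
from h import *
rel(); s=sense();print(s['ft_force'],s['ft_torque'],s['grasp_force'])
```

```text
pos [0.4057 0.1656 0.0928] yaw_y 102.8 tilt 0.24 j [ 0.31 -0.34  1.86 -0.    1.63 -1.48] w 0.0153 t 6.4
shift [0. 0. 0.] turn [0. 0. 0.]
[-4.98932506 -7.49374217  4.33918941] [-1.1884164   0.74529987 -0.95387438] 32.84949956461787
```

The opening grew from 13.8 to 15.3 mm, so the bar is twisting in the pads, which points to the stop. Next I release, rise and look.

drive_tool:
  moves:
    - [[0,0,0,0,0,0],[0,0,0,0,0,0],[0,0,0,0,0,0],[0,0,0,0,0,0],[0,0,-0.1,0,0,0],[0,0,-0.2,0,0,0],[0,0,-0.3,0,0,0],[0,0,-0.4,0,0,0],[0,0,-0.45,0,0,0],[0,0,-0.45,0,0,0]]
  grip: 0.5

```text
clock: 7.4
ee_pos: [0.4073, 0.1678, 0.3225]
ee_rot: [-0.362, 3.113, 0.003]
ft_force: [0.7, -0.3, 0.6]
grip_width: 0.0442
grasp_force: 0.0
```

Run:
```python
from h import *
im,d,cm=grab('wrist','w2'); rel([0.51,-0.17,0.36],np.radians(96))
```

```text
pos [0.407  0.1677 0.3196] yaw_y 103.3 tilt 0.22 j [ 0.31 -0.29  1.42  0.    2.02 -1.49] w 0.0439 t 7.45
shift [-0.0456 -0.7046 -0.081 ] turn [0.0015 0.0077 0.2542]
```

View pics/w2.png

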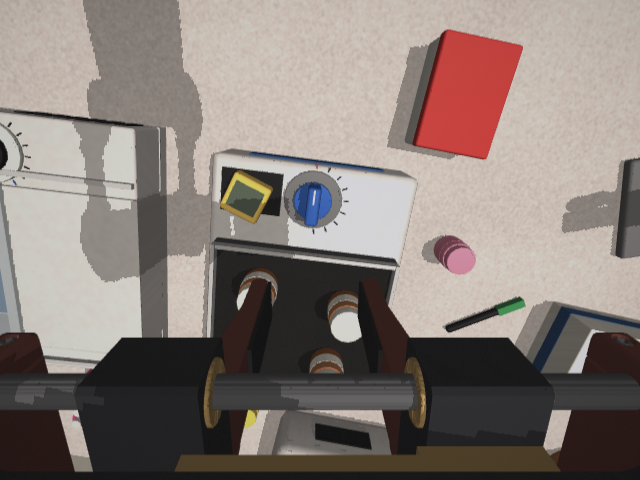

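The knob's pointer now lines up with the red mark (about (315,190) to (316,165)), so the shaker is off. I'll look at the cooler next.

drive_tool:
  moves:
    - [[0.05,-0.74,-0.14,0,0,0.25],[0.05,-0.74,-0.14,0,0,0.25],[0.05,-0.74,-0.14,0,0,0.25],[0.05,-0.74,-0.14,0,0,0.25],[0.05,-0.74,-0.14,0,0,0.25],[0.05,-0.74,-0.14,0,0,0.25],[0.05,-0.74,-0.14,0,0,0.25],[0.05,-0.74,-0.14,0,0,0.25],[0.05,-0.74,-0.14,0,0,0.25],[0.05,-0.74,-0.14,0,0,0.25]]
  grip: 1

```text
clock: 8.45
ee_pos: [0.4672, -0.1986, 0.3856]
ee_rot: [0.166, -3.134, -0.003]
ft_force: [0.7, 0.2, 0.9]
grip_width: 0.0879
grasp_force: 0.0
```

Run:
```python
from h import *
im,d,cm=grab('wrist','w3'); rel()
w=cloud(d,cm)
hsv=cv2.cvtColor(im,cv2.COLOR_BGR2HSV);H,S=hsv[...,0].astype(int),hsv[...,1]
m=(H>5)&(H<18)&(S>150)&(w[...,2]>.095)&(w[...,2]<.14)
p=w[m];print('orange',len(p),np.nanpercentile(p,[2,50,98],axis=0).round(4),cv2.minAreaRect(p[p[:,2]>.115][:,:2].astype(np.float32)))
m=(H>90)&(H<125)&(S>25)&(abs(w[...,2]-.02)<.01); p=w[m];print('floor',len(p),np.nanpercentile(p,[2,50,98],axis=0).round(4))
```

```text
pos [ 0.4672 -0.1979  0.3862] yaw_y 96.1 tilt 0.15 j [-0.47 -0.06  1.08  0.    2.12 -2.15] w 0.0879 t 8.5
shift [0. 0. 0.] turn [0. 0. 0.]
orange 1143 [[ 0.5022 -0.2451  0.0961]
 [ 0.5741 -0.2298  0.1164]
 [ 0.6253  0.2251  0.1318]] ((0.5749061703681946, -0.0053424835205078125), (0.11644086241722107, 0.4758142828941345), 7.393667697906494)
floor 338 [[ 0.2393 -0.3642  0.0107]
 [ 0.3056 -0.3029  0.021 ]
 [ 0.9236 -0.2509  0.0295]]
```

View pics/w3.png

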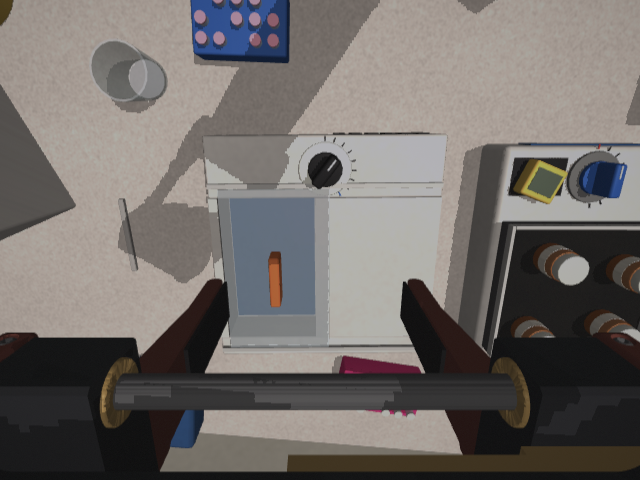

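Run:
```python
from h import *
im,d,cm=load('w3'); w=cloud(d,cm)
for v in (165,215,240,280,305,325):
    print(v,[(u,*w[v,u].round(3)) for u in (212,221,228,240,255,275,295,310,318,324,331,345,390,438)])
for n,(uv) in {'scene0':[(291,310),(275,320),(310,325),(330,290),(262,312),(300,345)],'side0':[(330,187),(300,195),(360,200),(330,200),(345,230)]}.items():
    im,d,cm=load(n);w=cloud(d,cm); print(n,[(uv_,w[uv_[1],uv_[0]].round(3)) for uv_ in uv])
im=load('w3')[0]; cv2.imwrite('pics/w3c.png',cv2.resize(im[125:355,195:455],None,fx=2.6,fy=2.6,interpolation=cv2.INTER_CUBIC))
```

```text
165 [(212, np.float64(0.444), np.float64(-0.332), np.float64(0.084)), (221, np.float64(0.442), np.float64(-0.32), np.float64(0.085)), (228, np.float64(0.441), np.float64(-0.311), np.float64(0.085)), (240, np.float64(0.44), np.float64(-0.296), np.float64(0.083)), (255, np.float64(0.438), np.float64(-0.277), np.float64(0.085)), (275, np.float64(0.435), np.float64(-0.251), np.float64(0.085)), (295, np.float64(0.432), np.float64(-0.226), np.float64(0.085)), (310, np.float64(0.429), np.float64(-0.206), np.float64(0.099)), (318, np.float64(0.428), np.float64(-0.197), np.float64(0.098)), (324, np.float64(0.425), np.float64(-0.19), np.float64(0.126)), (331, np.float64(0.424), np.float64(-0.182), np.float64(0.129)), (345, np.float64(0.425), np.float64(-0.162), np.float64(0.092)), (390, np.float64(0.42), np.float64(-0.104), np.float64(0.084)), (438, np.float64(0.413), np.float64(-0.043), np.float64(0.085))]
215 [(212, np.float64(0.51), np.float64(-0.33), np.float64(0.084)), (221, np.float64(0.507), np.float64(-0.317), np.float64(0.092)), (228, np.float64(0.505), np.float64(-0.307), np.float64(
[... 4193 characters left out ...]
np.float64(-0.131), np.float64(0.085)), (390, np.float64(0.65), np.float64(-0.065), np.float64(0.085)), (438, np.float64(0.451), np.float64(-0.152), np.float64(0.428))]
scene0 [((291, 310), array([ 0.584, -0.245,  0.121])), ((275, 320), array([ 0.552, -0.281,  0.092])), ((310, 325), array([ 0.643, -0.246,  0.088])), ((330, 290), array([ 0.641, -0.122,  0.086])), ((262, 312), array([ 0.506, -0.274,  0.085])), ((300, 345), array([ 0.634, -0.287,  0.023]))]
side0 [((330, 187), array([ 0.577, -0.23 ,  0.116])), ((300, 195), array([ 0.653, -0.207,  0.093])), ((360, 200), array([ 0.495, -0.22 ,  0.095])), ((330, 200), array([ 0.571, -0.205,  0.093])), ((345, 230), array([ 0.509, -0.1  ,  0.086]))]
```

View pics/w3c.png

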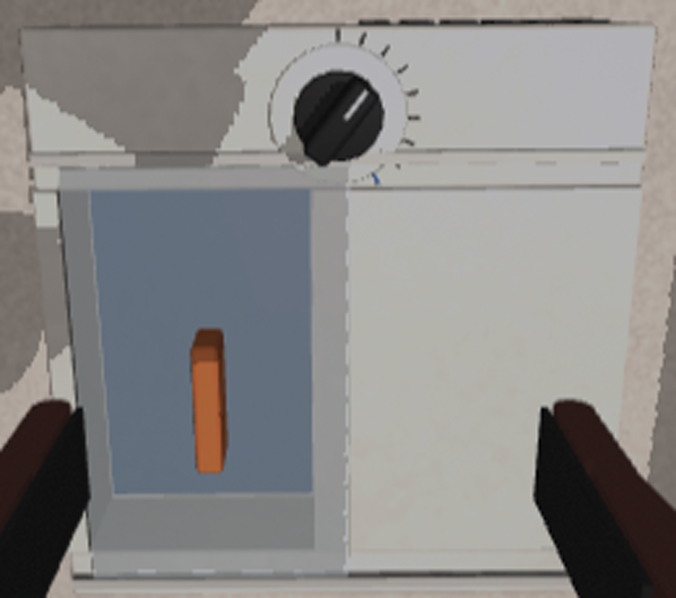

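The lid is shut over the well: the plate shows in depth at z 0.092 across columns 220-327, with the orange bar at (275,280). So I must open it towards +y first. The black dial's pointer, around (330,165), points up and right. The blue mark at about (340,194) is its clockwise end.

Run:
```python
from h import *
im,d,cm=load('w3'); w=cloud(d,cm)
hsv=cv2.cvtColor(im,cv2.COLOR_BGR2HSV);H,S=hsv[...,0].astype(int),hsv[...,1]
m=(H>5)&(H<18)&(S>150)&(w[...,2]>.095)&(w[...,2]<.14)&(w[...,1]<-.15)
p=w[m];t=p[p[:,2]>.121];print('orange top',len(t),t.mean(0).round(4),cv2.minAreaRect(t[:,:2].astype(np.float32)))
m=(w[...,2]>.12)&(w[...,2]<.14)&(abs(w[...,0]-.43)<.04)&(abs(w[...,1]+.19)<.04)
t=w[m];print('dial top',len(t),t.mean(0).round(4),cv2.minAreaRect(t[:,:2].astype(np.float32)))
rel([t.mean(0)[0]*0+.579,-.237,.2],np.radians(96.2))
```

```text
orange top 506 [ 0.5802 -0.2373  0.1242] ((0.5813456773757935, -0.23743587732315063), (0.0690707266330719, 0.013488695956766605), 6.339333534240723)
dial top 432 [ 0.4318 -0.1876  0.128 ] ((0.4323415756225586, -0.18745549023151398), (0.01414449792355299, 0.04169972985982895), 58.382022857666016)
pos [ 0.4672 -0.1979  0.3862] yaw_y 96.1 tilt 0.15 j [-0.47 -0.06  1.08  0.    2.12 -2.15] w 0.0879 t 8.5
shift [-0.2147 -0.1024  0.3719] turn [ 0.0034 -0.0038 -0.002 ]
```

drive_tool:
  moves:
    - [[-0.219,-0.104,0.1,0,0,0],[-0.219,-0.104,0.2,0,0,0],[-0.219,-0.104,0.3,0,0,0],[-0.219,-0.104,0.4,0,0,0],[-0.219,-0.104,0.48,0,0,0],[-0.219,-0.104,0.54,0,0,0],[-0.219,-0.104,0.57,0,0,0],[-0.219,-0.104,0.578,0,0,0],[-0.219,-0.104,0.578,0,0,0],[-0.219,-0.104,0.578,0,0,0]]
  grip: 0.5

```text
clock: 9.5
ee_pos: [0.582, -0.2374, 0.0998]
ee_rot: [-0.17, 3.136, -0.001]
ft_force: [-0.2, -0.2, 0.2]
grip_width: 0.0435
grasp_force: 0.0
```

drive_tool:
  moves:
    - [[0,0,0,0,0,0],[0,0,0,0,0,0],[0,0,0,0,0,0],[0,0,0,0,0,0],[0,0,0,0,0,0],[0,0,0,0,0,0]]
  grip: 0
  grip_force: 20

```text
clock: 10.1
ee_pos: [0.5818, -0.2386, 0.099]
ee_rot: [-0.168, 3.137, -0.0]
ft_force: [-0.3, 0.5, 2.4]
grip_width: 0.0139
grasp_force: 20.0
```

Run:
```python
from h import *
rel(); s=sense();print(s['ft_force'],s['grasp_force'])
```

```text
pos [ 0.5818 -0.2386  0.099 ] yaw_y 96.1 tilt 0.02 j [-0.44  0.18  1.35 -0.    1.61 -2.12] w 0.0139 t 10.1
shift [0. 0. 0.] turn [0. 0. 0.]
[-0.29451372  0.46729035  2.35919469] 19.998661279678345
```

drive_tool:
  moves:
    - [[0,0.02,0,0,0,0],[0,0.05,0,0,0,0],[0,0.09,0,0,0,0],[0,0.13,0,0,0,0],[0,0.17,0,0,0,0],[0,0.21,0,0,0,0],[0,0.25,0,0,0,0],[0,0.28,0,0,0,0],[0,0.296,0,0,0,0],[0,0.296,0,0,0,0]]

```text
clock: 11.1
ee_pos: [0.5662, -0.1002, 0.0989]
ee_rot: [-0.16, 3.136, -0.031]
ft_force: [4.7, -39.2, -3.9]
grip_width: 0.0161
grasp_force: 20.0
```

Run:
```python
from h import *
rel(); s=sense();print(s['ft_force'],s['grasp_force'])
```

```text
pos [ 0.5662 -0.1002  0.0989] yaw_y 95.8 tilt 1.15 j [-0.22  0.03  1.51 -0.02  1.59 -1.9 ] w 0.0161 t 11.1
shift [0. 0. 0.] turn [0. 0. 0.]
[  4.6760843  -39.24451009  -3.91813723] 20.018759965896606
```

drive_tool:
  moves:
    - [[0,-0.015,0,0,0,0],[0,-0.015,0,0,0,0]]

```text
clock: 11.3
ee_pos: [0.5663, -0.101, 0.0988]
ee_rot: [0.165, -3.137, 0.007]
ft_force: [-0.4, -12.3, 0.9]
grip_width: 0.0138
grasp_force: 20.0
```

drive_tool:
  moves:
    - [[0,0,0,0,0,0],[0,0,0,0,0,0],[0,0,0,0,0,0],[0,0,-0.1,0,0,0],[0,0,-0.2,0,0,0],[0,0,-0.3,0,0,0],[0,0,-0.4,0,0,0],[0,-0.2,-0.5,0,0,0],[0,-0.2,-0.5,0,0,0],[0,-0.2,-0.5,0,0,0]]
  grip: 0.4

```text
clock: 12.3
ee_pos: [0.5777, -0.201, 0.3507]
ee_rot: [-0.164, 3.135, -0.003]
ft_force: [0.8, 0.7, -0.3]
grip_width: 0.035
grasp_force: 0.0
```

Run:
```python
from h import *
im,d,cm=grab('wrist','w4'); rel()
w=cloud(d,cm); th=np.radians(6.25); ex=np.array([np.cos(th),np.sin(th)]);ey=np.array([-ex[1],ex[0]])
Z=w[...,2];P=w[...,:2]
f=(abs(Z-.02)<.006)&(P[...,0]>.4)&(P[...,0]<.7)&(P[...,1]>-.4)&(P[...,1]<-.15)
a=P[f]@ex;b=P[f]@ey;print('floor',f.sum(),np.percentile(a,[.5,99.5]).round(4),np.percentile(b,[.5,99.5]).round(4),np.median(Z[f]))
h=(Z<.075)&(Z>.01)&(P[...,0]>.4)&(P[...,0]<.75)&(P[...,1]>-.4)&(P[...,1]<-.1)
print(cv2.minAreaRect(P[f].astype(np.float32)))
# scan lines across well in ey and ex at rim height
for v in (200,240,280):
    row=[(u,round(float(P[v,u]@ex),3),round(float(P[v,u]@ey),3),round(float(Z[v,u]),3)) for u in range(180,420,6)]
    print(v,[r for r,q in zip(row,row[1:]) if abs(r[3]-q[3])>.008])
cv2.imwrite('pics/w4c.png',cv2.resize(im[90:390,150:550],None,fx=1.8,fy=1.8))
```

```text
pos [ 0.5777 -0.2009  0.3499] yaw_y 96.0 tilt 0.11 j [-0.39  0.19  0.89 -0.    2.06 -2.07] w 0.035 t 12.35
shift [0. 0. 0.] turn [0. 0. 0.]
floor 14345 [0.4485 0.658 ] [-0.376  -0.2461] 0.020133760514272108
((0.5841006636619568, -0.24910354614257812), (0.21178364753723145, 0.13045518100261688), 6.549535274505615)
200 [(210, 0.572, -0.416, -0.0), (222, 0.555, -0.376, 0.082), (228, 0.561, -0.376, 0.053), (324, 0.568, -0.249, 0.021), (336, 0.555, -0.236, 0.086), (390, 0.554, -0.171, 0.092), (396, 0.55, -0.168, 0.11), (408, 0.548, -0.158, 0.124)]
240 [(210, 0.633, -0.421, 0.0), (222, 0.606, -0.38, 0.084), (228, 0.61, -0.376, 0.071), (234, 0.621, -0.376, 0.039), (324, 0.628, -0.249, 0.019)]
280 [(216, 0.7, -0.418, -0.001), (258, 0.662, -0.337, 0.083), (270, 0.541, -0.283, 0.353), (348, 0.659, -0.219, 0.092), (366, 0.541, -0.236, 0.352)]
```

View pics/w4c.png

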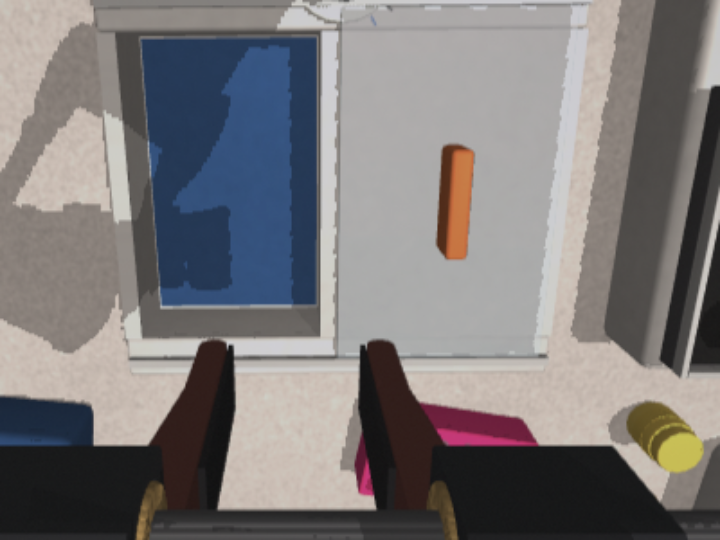

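The open well shows its blue floor at z 0.020, measuring 210 x 130 mm, which matches the text. Its centre is about (0.584, -0.249), and the lid is parked on the deck. Now a fresh look at the jars.

drive_tool:
  moves:
    - [[0.13,0.78,0,0,0,0],[0.13,0.78,0,0,0,0],[0.13,0.78,0,0,0,0],[0.13,0.78,0,0,0,0],[0.13,0.78,0,0,0,0],[0.13,0.78,0,0,0,0],[0.13,0.78,0,0,0,0],[0.13,0.78,0,0,0,0],[0.13,0.78,0,0,0,0],[0.13,0.78,0,0,0,0]]
  grip: 1

```text
clock: 13.35
ee_pos: [0.4698, 0.1843, 0.3478]
ee_rot: [0.175, -3.135, 0.0]
ft_force: [-0.4, 0.3, -0.5]
grip_width: 0.0879
grasp_force: 0.0
```

```bash
cat > jars.py <<'E'
from h import *
def jars(n,save=None,zc=.145,bx=(.4,.75,.03,.35)):
    im,d,cm=grab(n,save); w=cloud(d,cm); hsv=cv2.cvtColor(im,cv2.COLOR_BGR2HSV)
    X,Y,Z=w[...,0],w[...,1],w[...,2]
    m=(hsv[...,1]<70)&(hsv[...,2]>90)&(abs(Z-zc)<.007)&(X>bx[0])&(X<bx[1])&(Y>bx[2])&(Y<bx[3])
    k,l,st,c=cv2.connectedComponentsWithStats(m.astype(np.uint8)); out=[]
    for i in range(1,k):
        if st[i,4]>40:
            p=w[l==i]; t=p[abs(p[:,2]-np.percentile(p[:,2],80))<.004]
            (cx,cy),r=cv2.minEnclosingCircle(t[:,:2].astype(np.float32))
            print(n,'px',c[i].round(),st[i,4],'circle',round(cx,4),round(cy,4),'r',round(r,4),'mean',t.mean(0).round(4))
E
python3 - <<'E'
from jars import *
rel()
for n in ('wrist','side','scene'): jars(n,'j1'+n)
E
```

```text
pos [0.4698 0.1843 0.3478] yaw_y 96.4 tilt 0.09 j [ 0.31 -0.1   1.2   0.    2.05 -1.38] w 0.0879 t 13.35
shift [0. 0. 0.] turn [0. 0. 0.]
wrist px [258. 246.] 925 circle 0.5169 0.1281 r 0.0196 mean [0.5165 0.1285 0.1445]
wrist px [352. 260.] 915 circle 0.5221 0.2333 r 0.0196 mean [0.5213 0.2332 0.1445]
wrist px [340. 326.] 790 circle 0.6062 0.2313 r 0.0197 mean [0.6056 0.2308 0.1445]
wrist px [252. 334.] 792 circle 0.6279 0.1281 r 0.0196 mean [0.627  0.128  0.1445]
side px [268. 266.] 191 circle 0.6277 0.1282 r 0.0201 mean [0.6265 0.1285 0.145 ]
side px [319. 273.] 113 circle 0.5166 0.1263 r 0.0179 mean [0.5175 0.1235 0.1451]
side px [262. 303.] 237 circle 0.6051 0.2312 r 0.0214 mean [0.6051 0.232  0.1451]
side px [304. 312.] 244 circle 0.5197 0.2333 r 0.0206 mean [0.5205 0.2345 0.145 ]
scene px [350. 177.] 96 circle 0.5223 0.2266 r 0.0201 mean [0.5224 0.2267 0.1462]
scene px [374. 188.] 109 circle 0.6067 0.2243 r 0.0207 mean [0.6085 0.2238 0.1464]
scene px [333. 200.] 104 circle 0.5215 0.122 r 0.021 mean [0.5196 0.1216 0.148 ]
scene px [366. 215.] 110 circle 0.6299 0.1221 r 0.0202 mean [0.6305 0.1223 0.146 ]
```

drive_tool:
  moves:
    - [[-0.302,-0.147,0.1,0,0,0],[-0.302,-0.147,0.1,0,0,0],[-0.302,-0.147,0.1,0,0,0],[-0.302,-0.147,0.12,0,0,0],[-0.302,-0.147,0.2,0,0,0],[-0.302,-0.147,0.28,0,0,0],[-0.302,-0.147,0.36,0,0,0],[-0.302,-0.147,0.43,0,0,0],[-0.302,-0.147,0.48,0,0,0],[-0.302,-0.147,0.484,0,0,0]]

```text
clock: 14.5
ee_pos: [0.6283, 0.1224, 0.1034]
ee_rot: [0.162, -3.133, 0.004]
ft_force: [-0.1, -4.9, -2.9]
grip_width: 0.0879
grasp_force: 2.1
```

Run:
```python
from h import *
rel([.628,.128,.106],np.radians(96.2)); print(sense()['ft_force'])
```

```text
pos [0.6283 0.1224 0.1034] yaw_y 95.9 tilt 0.28 j [ 0.14  0.21  1.31 -0.    1.63 -1.53] w 0.0879 t 14.5
shift [-0.0006  0.0113 -0.0053] turn [-0.0049 -0.0085 -0.0092]
[-0.10996875 -4.90464539 -2.89236743]
```

The lip is close to this jar and the wide-open finger touched it, so I'll rise a little and narrow the opening.

drive_tool:
  moves:
    - [[0,0,-0.03,0,0,0],[0,0.011,-0.03,0,0,0],[0,0.011,-0.03,0,0,0],[0,0.011,-0.03,0,0,0],[0,0.011,-0.03,0,0,0],[0,0.011,-0.03,0,0,0]]
  grip: 0.7

```text
clock: 15.1
ee_pos: [0.6283, 0.1313, 0.1216]
ee_rot: [0.169, -3.137, -0.0]
ft_force: [0.1, 0.3, -0.1]
grip_width: 0.0617
grasp_force: 0.0
```

Run:
```python
from jars import *
rel([.628,.128,.106],np.radians(96.2)); s=sense();print(s['ft_force'],s['grasp_force'])
for n in ('wrist','side'):jars(n,'j2'+n)
```

```text
pos [0.6283 0.1313 0.1216] yaw_y 96.2 tilt 0.01 j [ 0.15  0.21  1.28  0.    1.65 -1.53] w 0.0617 t 15.1
shift [ 0.0013 -0.0065  0.0313] turn [ 0.     -0.0004 -0.0014]
[ 0.08136005  0.29146846 -0.10734225] 0.0
wrist px [337.  48.] 9404 circle 0.5173 0.1283 r 0.0196 mean [0.5185 0.1284 0.1446]
wrist px [603.  96.] 7570 circle 0.5227 0.2325 r 0.0196 mean [0.5237 0.2278 0.1444]
wrist px [541. 297.] 6051 circle 0.6069 0.231 r 0.0201 mean [0.6057 0.2295 0.1445]
wrist px [304. 318.] 5465 circle 0.6286 0.1277 r 0.0198 mean [0.6271 0.1276 0.1445]
side px [320. 275.] 194 circle 0.5167 0.1284 r 0.0203 mean [0.5156 0.1291 0.1449]
side px [262. 303.] 232 circle 0.6044 0.2308 r 0.0206 mean [0.6052 0.2318 0.145 ]
side px [304. 312.] 242 circle 0.5202 0.2333 r 0.0199 mean [0.5206 0.2342 0.145 ]
```

drive_tool:
  moves:
    - [[0,-0.007,0,0,0,0],[0,-0.007,0.015,0,0,0],[0,-0.007,0.026,0,0,0],[0,-0.007,0.026,0,0,0],[0,-0.007,0.026,0,0,0]]

```text
clock: 15.7
ee_pos: [0.6285, 0.1276, 0.1081]
ee_rot: [0.168, -3.136, 0.0]
ft_force: [-0.1, -0.3, 0.4]
grip_width: 0.0613
grasp_force: 0.0
```

drive_tool:
  moves:
    - [[0,0,0,0,0,0],[0,0,0,0,0,0],[0,0,0,0,0,0],[0,0,0,0,0,0],[0,0,0,0,0,0],[0,0,0,0,0,0]]
  grip: 0
  grip_force: 14

```text
clock: 16.3
ee_pos: [0.6289, 0.1277, 0.109]
ee_rot: [-0.168, 3.137, 0.0]
ft_force: [0.7, -0.5, 1.2]
grip_width: 0.0421
grasp_force: 14.0
```

drive_tool:
  moves:
    - [[0,0,-0.02,0,0,0],[0,0,-0.06,0,0,0],[0,0,-0.12,0,0,0],[0,0,-0.2,0,0,0],[0,0,-0.28,0,0,0],[0,0,-0.32,0,0,0],[0,0,-0.34,0,0,0],[0,0,-0.34,0,0,0]]

```text
clock: 17.1
ee_pos: [0.6291, 0.1277, 0.2804]
ee_rot: [-0.168, 3.135, 0.0]
ft_force: [0.3, 0.3, -1.7]
grip_width: 0.0418
grasp_force: 14.0
```

Run:
```python
from h import *
rel([.6615,-.2405,.15],np.radians(96.2)); s=sense();print(s['ft_force'],s['grasp_force'])
```

```text
pos [0.6291 0.1277 0.2804] yaw_y 96.1 tilt 0.15 j [ 0.15  0.23  0.98  0.    1.93 -1.53] w 0.0418 t 17.1
shift [ 0.0151 -0.7392  0.2606] turn [ 0.0003  0.0051 -0.0019]
[ 0.26366696  0.26852565 -1.72371011] 14.000026434659958
```

drive_tool:
  moves:
    - [[0.015,-0.06,0,0,0,0],[0.015,-0.14,0,0,0,0],[0.015,-0.23,0,0,0,0],[0.015,-0.32,0,0,0,0],[0.015,-0.41,0,0,0,0],[0.015,-0.5,0,0,0,0],[0.015,-0.59,0,0,0,0],[0.015,-0.67,0,0,0,0],[0.015,-0.72,0,0,0,0],[0.015,-0.739,0,0,0,0]]

```text
clock: 18.1
ee_pos: [0.6602, -0.2433, 0.2751]
ee_rot: [0.163, -3.133, -0.003]
ft_force: [-0.1, 0.6, -1.7]
grip_width: 0.0418
grasp_force: 14.0
```

drive_tool:
  moves:
    - [[0,0,0.06,0,0,0],[0,0,0.12,0,0,0],[0,0,0.2,0,0,0],[0,0,0.28,0,0,0],[0,0,0.32,0,0,0],[0,0,0.34,0,0,0],[0,0,0.34,0,0,0]]

```text
clock: 18.8
ee_pos: [0.66, -0.2392, 0.1062]
ee_rot: [0.17, -3.133, -0.003]
ft_force: [0.1, 0.5, -0.8]
grip_width: 0.0419
grasp_force: 14.0
```

Run:
```python
from h import *
rel([.6615,-.2405,.0365],np.radians(96.2)); s=sense();print(s['ft_force'],s['grasp_force'])
```

```text
pos [ 0.66   -0.2392  0.1062] yaw_y 96.2 tilt 0.24 j [-0.4   0.38  1.1   0.    1.66 -2.08] w 0.0419 t 18.8
shift [-0.0032 -0.0033  0.1394] turn [ 0.0045 -0.0072 -0.0001]
[ 0.10313846  0.46043106 -0.83639505] 13.999882936477661
```

drive_tool:
  moves:
    - [[0,0,0.04,0,0,0],[0,0,0.08,0,0,0],[0,0,0.11,0,0,0],[0,0,0.13,0,0,0],[0,0,0.135,0,0,0],[0,0,0.135,0,0,0],[0,0,0.135,0,0,0]]

```text
clock: 19.5
ee_pos: [0.6614, -0.2408, 0.0425]
ee_rot: [-0.168, 3.135, -0.001]
ft_force: [-0.0, -0.6, -0.3]
grip_width: 0.0416
grasp_force: 14.0
```

Run:
```python
from h import *
rel([.6615,-.2405,.0365],np.radians(96.2)); s=sense();print(s['ft_force'],s['grasp_force'])
```

```text
pos [ 0.6614 -0.2408  0.0425] yaw_y 96.1 tilt 0.1 j [-0.4   0.4   1.19  0.    1.55 -2.08] w 0.0416 t 19.5
shift [-0.0002  0.0005  0.0121] turn [-0.0017  0.0031 -0.0021]
[-0.0258446  -0.55449752 -0.26283499] 13.999958485364914
```

drive_tool:
  moves:
    - [[0,0,0.006,0,0,0],[0,0,0.012,0,0,0],[0,0,0.012,0,0,0],[0,0,0.012,0,0,0]]

```text
clock: 19.9
ee_pos: [0.6612, -0.2407, 0.0358]
ee_rot: [-0.168, 3.136, -0.001]
ft_force: [0.5, -0.4, 0.5]
grip_width: 0.0416
grasp_force: 14.0
```

drive_tool:
  moves:
    - [[0,0,0,0,0,0],[0,0,0,0,0,0],[0,0,0,0,0,0],[0,0,0,0,0,0],[0,0,-0.1,0,0,0],[0,0,-0.2,0,0,0],[0,0,-0.3,0,0,0],[0,0,-0.4,0,0,0],[0,0,-0.5,0,0,0],[0,0,-0.5,0,0,0]]
  grip: 0.7

```text
clock: 20.9
ee_pos: [0.662, -0.241, 0.2963]
ee_rot: [-0.168, 3.123, -0.011]
ft_force: [0.1, -0.7, 0.9]
grip_width: 0.0613
grasp_force: 0.0
```

Run:
```python
from jars import *
rel([.606,.231,.25],np.radians(96.2)); s=sense();print(s['ft_force'],s['grasp_force'])
jars('wrist','j3',.072,(.4,.75,-.4,-.1)); jars('side','j3s')
```

```text
pos [ 0.662  -0.241   0.2963] yaw_y 96.1 tilt 0.9 j [-0.4   0.42  0.72 -0.    1.99 -2.08] w 0.0613 t 20.9
shift [0.0115 0.9512 0.0852] turn [-0.0152  0.0275 -0.002 ]
[ 0.05379267 -0.65527195  0.91552459] 0.0
wrist px [289. 179.] 982 circle 0.6392 -0.2715 r 0.0193 mean [ 0.6388 -0.2717  0.0715]
wrist px [319. 225.] 379 circle 0.6877 -0.236 r 0.0631 mean [ 0.6875 -0.2357  0.0758]
side px [320. 276.] 203 circle 0.5154 0.128 r 0.0209 mean [0.5155 0.1293 0.145 ]
side px [262. 303.] 244 circle 0.6043 0.2311 r 0.0206 mean [0.6051 0.2321 0.1446]
side px [304. 312.] 250 circle 0.5224 0.2338 r 0.0204 mean [0.5204 0.2344 0.1449]
```

The placed jar now stands upright at about (0.639, -0.272), cap at z 0.0715. I released it at (0.661, -0.241), so this looks like the announced knock. It's still inside the allowed area, so I'll plan the other slots around it and fetch the next jar.

drive_tool:
  moves:
    - [[0.012,0.95,0,0,0,0],[0.012,0.95,0,0,0,0],[0.012,0.95,0,0,0,0],[0.012,0.95,0,0,0,0],[0.012,0.95,0,0,0,0],[0.012,0.95,0,0,0,0],[0.012,0.95,0,0,0,0],[0.012,0.95,0,0,0,0],[0.012,0.95,0,0,0,0],[0.012,0.95,0,0,0,0]]

```text
clock: 22.0
ee_pos: [0.6023, 0.235, 0.2817]
ee_rot: [0.174, -3.132, 0.0]
ft_force: [0.3, 0.6, -0.2]
grip_width: 0.0614
grasp_force: 0.0
```

drive_tool:
  moves:
    - [[0,0,0,0,0,0],[0,0,0,0,0,0]]

```text
clock: 22.2
ee_pos: [0.6036, 0.2312, 0.2826]
ee_rot: [0.17, -3.133, 0.002]
ft_force: [0.4, -0.8, 0.2]
grip_width: 0.0618
grasp_force: 0.0
```

Run:
```python
from jars import *
jars('wrist','j4');jars('side','j4s')
rel([.6055,.231,.109],np.radians(96.2)); s=sense();print(s['ft_force'],s['grasp_force'])
```

```text
wrist px [198. 109.] 1968 circle 0.5174 0.1286 r 0.0195 mean [0.517  0.1291 0.1444]
wrist px [327. 131.] 1801 circle 0.5225 0.2335 r 0.0194 mean [0.5222 0.2334 0.1445]
wrist px [313. 229.] 1454 circle 0.607 0.231 r 0.0194 mean [0.6062 0.2311 0.1445]
side px [320. 276.] 168 circle 0.5154 0.1296 r 0.0197 mean [0.5147 0.1326 0.145 ]
side px [263. 305.] 159 circle 0.6035 0.2324 r 0.0191 mean [0.601 0.235 0.145]
side px [304. 312.] 243 circle 0.5203 0.2329 r 0.0206 mean [0.5206 0.2343 0.1448]
pos [0.6041 0.2298 0.2838] yaw_y 96.1 tilt 0.13 j [ 0.31  0.25  0.95 -0.    1.95 -1.37] w 0.0615 t 22.3
shift [-0.0037  0.0024  0.3496] turn [-0.0018 -0.0041 -0.0047]
[-0.7104266  -0.16088597  0.61474512] 0.0
```

drive_tool:
  moves:
    - [[-0.005,0.002,0.06,0,0,0],[-0.005,0.002,0.14,0,0,0],[-0.005,0.002,0.22,0,0,0],[-0.005,0.002,0.29,0,0,0],[-0.005,0.002,0.33,0,0,0],[-0.005,0.002,0.348,0,0,0],[-0.005,0.002,0.348,0,0,0],[-0.005,0.002,0.348,0,0,0]]

```text
clock: 23.1
ee_pos: [0.6072, 0.2318, 0.1128]
ee_rot: [-0.167, 3.135, 0.001]
ft_force: [0.6, 0.3, 0.8]
grip_width: 0.0619
grasp_force: 0.0
```

drive_tool:
  moves:
    - [[0,0,0,0,0,0],[0,0,0,0,0,0],[0,0,0,0,0,0],[0,0,0,0,0,0],[0,0,0,0,0,0],[0,0,0,0,0,0]]
  grip: 0
  grip_force: 14

```text
clock: 23.7
ee_pos: [0.607, 0.2325, 0.1125]
ee_rot: [-0.168, 3.135, 0.0]
ft_force: [0.4, -0.5, 6.0]
grip_width: 0.042
grasp_force: 14.0
```

drive_tool:
  moves:
    - [[0,0,-0.02,0,0,0],[0,0,-0.06,0,0,0],[0,0,-0.12,0,0,0],[0,0,-0.2,0,0,0],[0,0,-0.28,0,0,0],[0,0,-0.32,0,0,0],[0,0,-0.34,0,0,0],[0,0,-0.34,0,0,0]]

```text
clock: 24.5
ee_pos: [0.6067, 0.2326, 0.2823]
ee_rot: [-0.169, 3.135, 0.001]
ft_force: [0.0, 0.4, -0.7]
grip_width: 0.042
grasp_force: 14.0
```

Run:
```python
from h import *
rel([.5943,-.2328,.15],np.radians(96.2)); s=sense();print(s['ft_force'],s['grasp_force'])
```

```text
pos [0.6067 0.2326 0.2823] yaw_y 96.2 tilt 0.1 j [ 0.31  0.25  0.95  0.    1.94 -1.36] w 0.042 t 24.5
shift [ 0.1248 -0.9229  0.264 ] turn [ 0.0009  0.0032 -0.0016]
[ 0.02220432  0.41092136 -0.70484198] 13.999841809272766
```

drive_tool:
  moves:
    - [[0.01,-0.06,0,0,0,0],[0.03,-0.14,0,0,0,0],[0.05,-0.23,0,0,0,0],[0.06,-0.32,0,0,0,0],[0.07,-0.41,0,0,0,0],[0.09,-0.5,0,0,0,0],[0.1,-0.59,0,0,0,0],[0.11,-0.68,0,0,0,0],[0.12,-0.77,0,0,0,0],[0.125,-0.85,0,0,0,0]]

```text
clock: 25.5
ee_pos: [0.5888, -0.1989, 0.2784]
ee_rot: [0.167, -3.133, -0.003]
ft_force: [-0.2, 0.4, 0.3]
grip_width: 0.0414
grasp_force: 14.0
```

drive_tool:
  moves:
    - [[0,-0.05,0,0,0,0],[0,-0.073,0.04,0,0,0],[0,-0.073,0.1,0,0,0],[0,-0.073,0.18,0,0,0],[0,-0.073,0.26,0,0,0],[0,-0.073,0.32,0,0,0],[0,-0.073,0.34,0,0,0],[0,-0.073,0.34,0,0,0],[0,-0.073,0.34,0,0,0]]

```text
clock: 26.4
ee_pos: [0.5941, -0.2333, 0.1123]
ee_rot: [-0.168, 3.136, -0.001]
ft_force: [-0.1, -0.8, -0.4]
grip_width: 0.0418
grasp_force: 14.0
```

Run:
```python
from jars import *
rel([.5943,-.2328,.040],np.radians(96.2)); s=sense();print(s['ft_force'],s['grasp_force'])
jars('wrist','j5',.072,(.4,.75,-.4,-.1))
```

```text
pos [ 0.5941 -0.2333  0.1123] yaw_y 96.1 tilt 0.06 j [-0.43  0.2   1.31  0.    1.63 -2.11] w 0.0418 t 26.4
shift [-0.0004  0.0009  0.1447] turn [-0.0011  0.002  -0.0019]
[-0.08212438 -0.76683196 -0.40782816] 13.999948650598526
wrist px [401. 182.] 1539 circle 0.5458 -0.1876 r 0.0744 mean [ 0.5389 -0.1885  0.0758]
wrist px [171. 170.] 1421 circle 0.5461 -0.3183 r 0.0399 mean [ 0.5434 -0.3189  0.0756]
wrist px [230. 314.] 573 circle 0.6339 -0.2809 r 0.0158 mean [ 0.6318 -0.2832  0.0714]
```

drive_tool:
  moves:
    - [[0,0,0.04,0,0,0],[0,0,0.08,0,0,0],[0,0,0.11,0,0,0],[0,0,0.13,0,0,0],[0,0,0.138,0,0,0],[0,0,0.145,0,0,0],[0,0,0.145,0,0,0],[0,0,0.145,0,0,0]]

```text
clock: 27.25
ee_pos: [0.5941, -0.2334, 0.0396]
ee_rot: [-0.168, 3.136, -0.001]
ft_force: [0.5, -0.0, -0.4]
grip_width: 0.0417
grasp_force: 14.0
```

Run:
```python
from jars import *
rel([.5943,-.2328,.0395],np.radians(96.2)); s=sense();print(s['ft_force'],s['grasp_force'])
```

```text
pos [ 0.5941 -0.2334  0.0396] yaw_y 96.1 tilt 0.08 j [-0.43  0.23  1.4  -0.    1.51 -2.11] w 0.0417 t 27.25
shift [-0.0005  0.0011  0.0002] turn [-0.0014  0.0023 -0.002 ]
[ 0.54395776 -0.03445517 -0.432346  ] 13.999844491481781
```

drive_tool:
  moves:
    - [[0,0,0.002,0,0,0],[0,0,0.003,0,0,0],[0,0,0.003,0,0,0],[0,0,0.003,0,0,0]]

```text
clock: 27.65
ee_pos: [0.5942, -0.2334, 0.0394]
ee_rot: [-0.168, 3.135, -0.001]
ft_force: [-1.9, 1.2, 5.9]
grip_width: 0.0416
grasp_force: 14.0
```

drive_tool:
  moves:
    - [[0,0,0,0,0,0],[0,0,0,0,0,0],[0,0,0,0,0,0],[0,0,0,0,0,0],[0,0,-0.06,0,0,0],[0,0,-0.14,0,0,0],[0,0,-0.24,0,0,0],[0,0,-0.34,0,0,0],[0,0,-0.44,0,0,0],[0,0,-0.5,0,0,0]]
  grip: 0.62

```text
clock: 28.65
ee_pos: [0.594, -0.2333, 0.2925]
ee_rot: [-0.168, 3.132, -0.004]
ft_force: [0.1, -0.4, 1.5]
grip_width: 0.0547
grasp_force: 0.0
```

Run:
```python
from jars import *
jars('wrist','j6',.072,(.4,.75,-.4,-.1)); jars('side','j6s')
rel([.522,.2335,.28],np.radians(96.2)); s=sense();print(s['ft_force'],s['grasp_force'])
```

```text
wrist px [240. 175.] 102 circle 0.5691 -0.3157 r 0.0198 mean [ 0.5694 -0.3159  0.0749]
wrist px [315. 204.] 947 circle 0.5937 -0.2322 r 0.0194 mean [ 0.5932 -0.2323  0.0715]
wrist px [276. 240.] 848 circle 0.6388 -0.2719 r 0.0194 mean [ 0.6385 -0.2718  0.0715]
wrist px [245. 244.] 61 circle 0.6466 -0.3071 r 0.0128 mean [ 0.6467 -0.3071  0.0758]
wrist px [309. 282.] 486 circle 0.6864 -0.2293 r 0.0562 mean [ 0.6869 -0.2305  0.0757]
side px [320. 275.] 200 circle 0.5146 0.128 r 0.0211 mean [0.5153 0.1294 0.1451]
side px [304. 312.] 248 circle 0.5199 0.2332 r 0.0199 mean [0.5205 0.2347 0.1451]
pos [ 0.5947 -0.2336  0.2942] yaw_y 96.1 tilt 0.6 j [-0.43  0.22  0.96 -0.    1.95 -2.11] w 0.0541 t 28.75
shift [0.0449 0.9446 0.0229] turn [-0.0108  0.0181 -0.002 ]
[0.0825763  0.44576084 0.97924058] 0.0
```

Both jars stand where planned. Next is the jar at (0.522, 0.2335).

drive_tool:
  moves:
    - [[0.045,0.945,0,0,0,0],[0.045,0.945,0,0,0,0],[0.045,0.945,0,0,0,0],[0.045,0.945,0,0,0,0],[0.045,0.945,0,0,0,0],[0.045,0.945,0,0,0,0],[0.045,0.945,0,0,0,0],[0.045,0.945,0,0,0,0],[0.045,0.945,0,0,0,0],[0.045,0.945,0,0,0,0]]
  grip: 0.7

```text
clock: 29.75
ee_pos: [0.5192, 0.2379, 0.2851]
ee_rot: [0.174, -3.134, -0.0]
ft_force: [0.4, -0.3, 0.3]
grip_width: 0.061
grasp_force: 0.0
```

drive_tool:
  moves:
    - [[0,0,0,0,0,0],[0,0,0,0,0,0],[0,0,0,0,0,0]]

```text
clock: 30.05
ee_pos: [0.521, 0.2331, 0.2865]
ee_rot: [0.166, -3.136, 0.001]
ft_force: [-0.5, -0.0, -0.4]
grip_width: 0.0615
grasp_force: 0.0
```

Run:
```python
from jars import *
jars('wrist','j7')
rel([.5225,.2335,.109],np.radians(96.2)); s=sense();print(s['ft_force'],s['grasp_force'])
```

```text
wrist px [196. 208.] 1526 circle 0.5169 0.1288 r 0.0193 mean [0.5164 0.129  0.1444]
wrist px [314. 225.] 1430 circle 0.5222 0.2332 r 0.0196 mean [0.5214 0.2334 0.1445]
pos [0.5211 0.2329 0.2868] yaw_y 96.0 tilt 0.04 j [ 0.36  0.04  1.17 -0.    1.93 -1.32] w 0.0619 t 30.1
shift [-0.0031  0.0011  0.3556] turn [-0.001  -0.0011 -0.0057]
[-0.76454807 -0.42061486 -0.1240225 ] 0.0
```

drive_tool:
  moves:
    - [[-0.003,0.001,0.06,0,0,0],[-0.003,0.001,0.14,0,0,0],[-0.003,0.001,0.22,0,0,0],[-0.003,0.001,0.29,0,0,0],[-0.003,0.001,0.33,0,0,0],[-0.003,0.001,0.352,0,0,0],[-0.003,0.001,0.352,0,0,0],[-0.003,0.001,0.352,0,0,0]]

```text
clock: 30.9
ee_pos: [0.5229, 0.2345, 0.1126]
ee_rot: [-0.167, 3.135, 0.001]
ft_force: [0.7, -0.5, -0.3]
grip_width: 0.0616
grasp_force: 0.0
```

drive_tool:
  moves:
    - [[0,0,0,0,0,0],[0,0,0,0,0,0],[0,0,0,0,0,0],[0,0,0,0,0,0],[0,0,0,0,0,0],[0,0,0,0,0,0]]
  grip: 0
  grip_force: 14

```text
clock: 31.5
ee_pos: [0.5227, 0.235, 0.1124]
ee_rot: [-0.168, 3.135, 0.001]
ft_force: [-1.0, -0.6, 5.5]
grip_width: 0.0415
grasp_force: 14.0
```

drive_tool:
  moves:
    - [[0,0,-0.02,0,0,0],[0,0,-0.06,0,0,0],[0,0,-0.12,0,0,0],[0,0,-0.2,0,0,0],[0,0,-0.28,0,0,0],[0,0,-0.32,0,0,0],[0,0,-0.34,0,0,0],[0,0,-0.34,0,0,0]]

```text
clock: 32.3
ee_pos: [0.5224, 0.2351, 0.2823]
ee_rot: [-0.169, 3.136, 0.001]
ft_force: [0.3, 0.4, -0.9]
grip_width: 0.0417
grasp_force: 14.0
```

Run:
```python
from h import *
rel([.5484,-.2730,.15],np.radians(96.2)); s=sense();print(s['ft_force'],s['grasp_force'])
```

```text
pos [0.5224 0.2351 0.2823] yaw_y 96.2 tilt 0.09 j [ 0.36  0.04  1.18  0.    1.92 -1.31] w 0.0417 t 32.3
shift [ 0.0576 -1.016   0.2639] turn [ 0.0011  0.003  -0.0016]
[ 0.2752559   0.43169141 -0.92008855] 13.99995043873787
```

drive_tool:
  moves:
    - [[0.01,-0.06,0,0,0,0],[0.02,-0.15,0,0,0,0],[0.03,-0.24,0,0,0,0],[0.04,-0.33,0,0,0,0],[0.05,-0.42,0,0,0,0],[0.058,-0.51,0,0,0,0],[0.058,-0.6,0,0,0,0],[0.058,-0.69,0,0,0,0],[0.058,-0.78,0,0,0,0],[0.058,-0.87,0,0,0,0]]

```text
clock: 33.3
ee_pos: [0.5393, -0.2023, 0.2786]
ee_rot: [0.168, -3.134, -0.003]
ft_force: [-0.0, 0.1, -1.2]
grip_width: 0.0414
grasp_force: 14.0
```

drive_tool:
  moves:
    - [[0,-0.08,0,0,0,0],[0,-0.13,0,0,0,0],[0,-0.146,0.06,0,0,0],[0,-0.146,0.14,0,0,0],[0,-0.146,0.22,0,0,0],[0,-0.146,0.3,0,0,0],[0,-0.146,0.34,0,0,0],[0,-0.146,0.34,0,0,0],[0,-0.146,0.34,0,0,0]]

```text
clock: 34.2
ee_pos: [0.5471, -0.2729, 0.1101]
ee_rot: [0.168, -3.135, -0.002]
ft_force: [-0.2, 0.3, -1.0]
grip_width: 0.042
grasp_force: 14.0
```

Run:
```python
from jars import *
rel([.5484,-.2730,.0390],np.radians(96.2)); s=sense();print(s['ft_force'],s['grasp_force'])
```

```text
pos [ 0.5471 -0.2729  0.1101] yaw_y 96.1 tilt 0.15 j [-0.52  0.13  1.39  0.    1.63 -2.2 ] w 0.042 t 34.2
shift [-0.0029 -0.0007  0.1421] turn [ 0.0031 -0.0042 -0.002 ]
[-0.16672536  0.32107009 -0.9541036 ] 13.999947756528854
```

drive_tool:
  moves:
    - [[0,0,0.04,0,0,0],[0,0,0.08,0,0,0],[0,0,0.11,0,0,0],[0,0,0.13,0,0,0],[0,0,0.138,0,0,0],[0,0,0.146,0,0,0],[0,0,0.147,0,0,0],[0,0,0.147,0,0,0],[0,0,0.147,0,0,0]]

```text
clock: 35.1
ee_pos: [0.5483, -0.2736, 0.0392]
ee_rot: [-0.168, 3.135, -0.002]
ft_force: [-1.2, 0.9, 5.3]
grip_width: 0.0416
grasp_force: 14.0
```

Run:
```python
from jars import *
rel([.5484,-.2730,.0390],np.radians(96.2)); s=sense();print(s['ft_force'],s['grasp_force'])
```

```text
pos [ 0.5483 -0.2736  0.0392] yaw_y 96.1 tilt 0.12 j [-0.52  0.16  1.48  0.    1.5  -2.2 ] w 0.0416 t 35.1
shift [-0.0003  0.0012  0.0004] turn [-0.0023  0.0033 -0.002 ]
[-1.24856619  0.87695486  5.34256858] 14.001709073781967
```

Floor contact (5 N), so I release.

drive_tool:
  moves:
    - [[0,0,0,0,0,0],[0,0,0,0,0,0],[0,0,0,0,0,0],[0,0,0,0,0,0],[0,0,-0.06,0,0,0],[0,0,-0.14,0,0,0],[0,0,-0.24,0,0,0],[0,0,-0.34,0,0,0],[0,0,-0.44,0,0,0],[0,0,-0.5,0,0,0]]
  grip: 0.6

```text
clock: 36.1
ee_pos: [0.548, -0.2735, 0.2929]
ee_rot: [-0.168, 3.132, -0.005]
ft_force: [0.2, -1.4, 0.5]
grip_width: 0.0526
grasp_force: 0.0
```

Run:
```python
from jars import *
jars('wrist','j8',.072,(.4,.75,-.4,-.1)); jars('side','j8s')
rel([.517,.1288,.28],np.radians(96.2)); s=sense();print(s['ft_force'],s['grasp_force'])
```

```text
wrist px [315. 204.] 941 circle 0.5474 -0.2725 r 0.0194 mean [ 0.5468 -0.2726  0.0715]
wrist px [346. 247.] 850 circle 0.5937 -0.2323 r 0.0194 mean [ 0.593  -0.2324  0.0715]
wrist px [308. 280.] 779 circle 0.6389 -0.2717 r 0.0194 mean [ 0.6381 -0.2718  0.0715]
wrist px [319. 318.] 570 circle 0.6671 -0.2512 r 0.058 mean [ 0.6872 -0.2525  0.0758]
side px [320. 275.] 202 circle 0.5154 0.1292 r 0.0206 mean [0.5152 0.1293 0.145 ]
pos [ 0.5487 -0.2739  0.2944] yaw_y 96.1 tilt 0.59 j [-0.52  0.15  1.04 -0.    1.94 -2.2 ] w 0.0526 t 36.2
shift [-0.0228  0.8078  0.0242] turn [-0.0121  0.0166 -0.002 ]
[0.40327047 0.65420139 0.12147668] 0.0
```

drive_tool:
  moves:
    - [[-0.023,0.81,0,0,0,0],[-0.023,0.81,0,0,0,0],[-0.023,0.81,0,0,0,0],[-0.023,0.81,0,0,0,0],[-0.023,0.81,0,0,0,0],[-0.023,0.81,0,0,0,0],[-0.023,0.81,0,0,0,0],[-0.023,0.81,0,0,0,0],[-0.023,0.81,0,0,0,0],[-0.023,0.81,0,0,0,0]]
  grip: 0.7

```text
clock: 37.2
ee_pos: [0.5154, 0.1317, 0.2862]
ee_rot: [0.173, -3.135, 0.001]
ft_force: [-0.2, -0.6, 0.0]
grip_width: 0.0614
grasp_force: 0.0
```

drive_tool:
  moves:
    - [[0,0,0,0,0,0],[0,0,0,0,0,0],[0,0,0,0,0,0]]

```text
clock: 37.5
ee_pos: [0.5161, 0.1291, 0.2876]
ee_rot: [0.165, -3.137, 0.0]
ft_force: [0.6, -1.2, -0.7]
grip_width: 0.0617
grasp_force: 0.0
```

Run:
```python
from jars import *
jars('wrist','j9')
rel([.517,.1288,.111],np.radians(96.2)); s=sense();print(s['ft_force'],s['grasp_force'])
```

```text
wrist px [312. 225.] 1418 circle 0.5169 0.1285 r 0.0194 mean [0.5163 0.1283 0.1445]
pos [0.5161 0.1293 0.2877] yaw_y 96.0 tilt 0.01 j [ 0.18 -0.07  1.28 -0.    1.93 -1.49] w 0.0619 t 37.55
shift [-0.0017 -0.0011  0.3534] turn [-0.0003  0.     -0.0064]
[-0.49362208  0.44555382  0.49742316] 0.0
```

drive_tool:
  moves:
    - [[-0.002,-0.001,0.06,0,0,0],[-0.002,-0.001,0.14,0,0,0],[-0.002,-0.001,0.22,0,0,0],[-0.002,-0.001,0.29,0,0,0],[-0.002,-0.001,0.33,0,0,0],[-0.002,-0.001,0.352,0,0,0],[-0.002,-0.001,0.352,0,0,0],[-0.002,-0.001,0.352,0,0,0]]

```text
clock: 38.35
ee_pos: [0.5175, 0.13, 0.1131]
ee_rot: [-0.167, 3.135, 0.0]
ft_force: [0.4, -0.5, 1.0]
grip_width: 0.0615
grasp_force: 0.0
```

drive_tool:
  moves:
    - [[0,0,0,0,0,0],[0,0,0,0,0,0],[0,0,0,0,0,0],[0,0,0,0,0,0],[0,0,0,0,0,0],[0,0,0,0,0,0]]
  grip: 0
  grip_force: 14

```text
clock: 38.95
ee_pos: [0.5174, 0.1302, 0.1129]
ee_rot: [-0.168, 3.135, -0.0]
ft_force: [0.0, -1.1, 6.2]
grip_width: 0.0416
grasp_force: 14.0
```

drive_tool:
  moves:
    - [[0,0,-0.02,0,0,0],[0,0,-0.06,0,0,0],[0,0,-0.12,0,0,0],[0,0,-0.2,0,0,0],[0,0,-0.28,0,0,0],[0,0,-0.32,0,0,0],[0,0,-0.34,0,0,0],[0,0,-0.34,0,0,0]]

```text
clock: 39.75
ee_pos: [0.5171, 0.1304, 0.2827]
ee_rot: [-0.168, 3.136, 0.001]
ft_force: [-1.1, -0.0, -1.5]
grip_width: 0.0416
grasp_force: 14.0
```

Run:
```python
from h import *
rel([.5029,-.2428,.15],np.radians(96.2)); s=sense();print(s['ft_force'],s['grasp_force'])
```

```text
pos [0.5171 0.1304 0.2827] yaw_y 96.2 tilt 0.09 j [ 0.18 -0.07  1.29  0.    1.92 -1.5 ] w 0.0416 t 39.75
shift [ 0.1086 -0.7391  0.2651] turn [ 0.0006  0.0031 -0.0017]
[-1.07167664 -0.00159559 -1.54389052] 13.999870419502258
```

drive_tool:
  moves:
    - [[0.02,-0.06,0,0,0,0],[0.04,-0.15,0,0,0,0],[0.06,-0.24,0,0,0,0],[0.08,-0.33,0,0,0,0],[0.1,-0.42,0,0,0,0],[0.108,-0.51,0,0,0,0],[0.108,-0.6,0,0,0,0],[0.108,-0.68,0,0,0,0],[0.108,-0.73,0,0,0,0],[0.108,-0.739,0,0,0,0]]

```text
clock: 40.75
ee_pos: [0.5019, -0.2453, 0.2781]
ee_rot: [0.163, -3.132, -0.004]
ft_force: [-0.7, 0.4, -1.2]
grip_width: 0.0418
grasp_force: 14.0
```

drive_tool:
  moves:
    - [[0,0,0,0,0,0],[0,0,0.06,0,0,0],[0,0,0.14,0,0,0],[0,0,0.22,0,0,0],[0,0,0.3,0,0,0],[0,0,0.34,0,0,0],[0,0,0.34,0,0,0],[0,0,0.34,0,0,0]]

```text
clock: 41.55
ee_pos: [0.5028, -0.2418, 0.1122]
ee_rot: [-0.171, 3.137, 0.0]
ft_force: [-0.6, -0.8, -0.5]
grip_width: 0.0416
grasp_force: 14.0
```

Run:
```python
from jars import *
rel([.5029,-.2428,.0395],np.radians(96.2)); s=sense();print(s['ft_force'],s['grasp_force'])
```

```text
pos [ 0.5028 -0.2418  0.1122] yaw_y 96.2 tilt 0.02 j [-0.51 -0.02  1.54  0.    1.62 -2.19] w 0.0416 t 41.55
shift [ 1.000e-04 -2.000e-03  1.454e-01] turn [0.0006 0.     0.0008]
[-0.59987287 -0.75276939 -0.47501865] 13.999890983104706
```

drive_tool:
  moves:
    - [[0,0,0.04,0,0,0],[0,0,0.08,0,0,0],[0,0,0.11,0,0,0],[0,0,0.13,0,0,0],[0,0,0.138,0,0,0],[0,0,0.146,0,0,0],[0,0,0.147,0,0,0],[0,0,0.147,0,0,0],[0,0,0.147,0,0,0]]

```text
clock: 42.45
ee_pos: [0.5034, -0.2432, 0.0397]
ee_rot: [-0.168, 3.135, -0.001]
ft_force: [-0.6, 1.1, 6.0]
grip_width: 0.0414
grasp_force: 14.0
```

Run:
```python
from jars import *
rel([.5029,-.2428,.0395],np.radians(96.2)); s=sense();print(s['ft_force'],s['grasp_force'])
```

```text
pos [ 0.5034 -0.2432  0.0397] yaw_y 96.1 tilt 0.12 j [-0.51  0.02  1.63  0.    1.49 -2.19] w 0.0414 t 42.45
shift [0.0008 0.0009 0.0004] turn [-0.0021  0.0036 -0.002 ]
[-0.58485429  1.09148405  5.98413869] 14.001616090536118
```

drive_tool:
  moves:
    - [[0,0,0,0,0,0],[0,0,0,0,0,0],[0,0,0,0,0,0],[0,0,0,0,0,0],[0,0,-0.06,0,0,0],[0,0,-0.14,0,0,0],[0,0,-0.24,0,0,0],[0,0,-0.34,0,0,0],[0,0,-0.44,0,0,0],[0,0,-0.54,0,0,0]]
  grip: 0.58

```text
clock: 43.45
ee_pos: [0.5024, -0.2428, 0.3102]
ee_rot: [-0.168, 3.137, -0.0]
ft_force: [0.3, 0.5, 0.1]
grip_width: 0.0506
grasp_force: 0.0
```

drive_tool:
  moves:
    - [[0,0.16,0,0,0,0],[0,0.16,0,0,0,0],[0,0.16,0,0,0,0],[0,0.16,0,0,0,0]]

```text
clock: 43.85
ee_pos: [0.4942, -0.1633, 0.3082]
ee_rot: [-0.17, 3.137, -0.001]
ft_force: [-0.7, -0.1, -0.5]
grip_width: 0.0511
grasp_force: 0.0
```

Run:
```python
from jars import *
jars('wrist','j10',.072,(.4,.75,-.4,-.1))
im,d,cm=load('j10'); w=cloud(d,cm)
hsv=cv2.cvtColor(im,cv2.COLOR_BGR2HSV);H,S=hsv[...,0].astype(int),hsv[...,1]
m=(H>5)&(H<18)&(S>150)&(w[...,2]>.118)&(w[...,2]<.14)&(w[...,1]<-.05)
t=w[m];print('bar',len(t),t.mean(0).round(4),cv2.minAreaRect(t[:,:2].astype(np.float32)))
rel([cv2.minAreaRect(t[:,:2].astype(np.float32))[0][0],cv2.minAreaRect(t[:,:2].astype(np.float32))[0][1],.099],np.radians(96.2))
```

```text
wrist px [172. 197.] 149 circle 0.5063 -0.323 r 0.0189 mean [ 0.5051 -0.3232  0.0761]
wrist px [245. 202.] 868 circle 0.5022 -0.2417 r 0.0193 mean [ 0.5019 -0.2417  0.0715]
wrist px [217. 237.] 791 circle 0.5474 -0.2723 r 0.0193 mean [ 0.5468 -0.2724  0.0715]
wrist px [248. 273.] 526 circle 0.5929 -0.2324 r 0.0195 mean [ 0.5884 -0.2337  0.0714]
wrist px [216. 305.] 686 circle 0.638 -0.2722 r 0.0197 mean [ 0.6375 -0.2717  0.0715]
wrist px [189. 326.] 95 circle 0.6693 -0.3048 r 0.0152 mean [ 0.669  -0.3046  0.0752]
wrist px [274. 343.] 205 circle 0.6835 -0.1941 r 0.0206 mean [ 0.6829 -0.1954  0.0759]
bar 593 [ 0.5589 -0.1028  0.1239] ((0.5653314590454102, -0.10046245157718658), (0.06827502697706223, 0.01339434739202261), 6.4137067794799805)
pos [ 0.4941 -0.1639  0.3078] yaw_y 96.1 tilt 0.04 j [-0.39 -0.09  1.26 -0.    1.97 -2.06] w 0.0506 t 43.9
shift [-0.1554  0.111   0.4174] turn [-0.0005 -0.0013 -0.002 ]
```

View pics/j10.png

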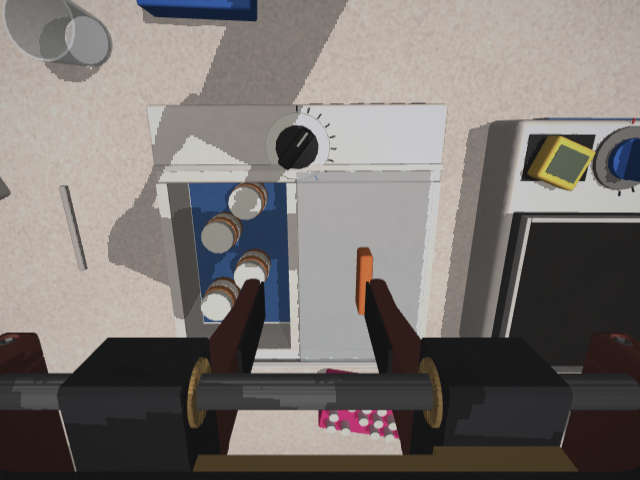

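The picture shows all four jars upright in the well, around (247,200), (221,233), (252,268) and (221,300). The platform is empty and the lid bar is at (365,280). Now to grip the bar.

drive_tool:
  moves:
    - [[-0.155,0.111,0,0,0,0],[-0.155,0.111,0.06,0,0,0],[-0.155,0.111,0.14,0,0,0],[-0.155,0.111,0.23,0,0,0],[-0.155,0.111,0.31,0,0,0],[-0.155,0.111,0.37,0,0,0],[-0.155,0.111,0.41,0,0,0],[-0.155,0.111,0.417,0,0,0],[-0.155,0.111,0.417,0,0,0]]

```text
clock: 44.8
ee_pos: [0.5648, -0.1008, 0.0989]
ee_rot: [0.166, -3.135, -0.001]
ft_force: [-0.5, 0.1, 0.4]
grip_width: 0.0513
grasp_force: 0.0
```

drive_tool:
  moves:
    - [[0,0,0,0,0,0],[0,0,0,0,0,0],[0,0,0,0,0,0],[0,0,0,0,0,0],[0,0,0,0,0,0],[0,0,0,0,0,0]]
  grip: 0
  grip_force: 25

```text
clock: 45.4
ee_pos: [0.5656, -0.1011, 0.1003]
ee_rot: [-0.168, 3.136, -0.004]
ft_force: [1.5, -5.1, 0.6]
grip_width: 0.0143
grasp_force: 25.0
```

drive_tool:
  moves:
    - [[0,-0.02,0,0,0,0],[0,-0.05,0,0,0,0],[0,-0.09,0,0,0,0],[0,-0.13,0,0,0,0],[0,-0.17,0,0,0,0],[0,-0.21,0,0,0,0],[0,-0.24,0,0,0,0],[0,-0.26,0,0,0,0],[0,-0.27,0,0,0,0],[0,-0.27,0,0,0,0]]

```text
clock: 46.4
ee_pos: [0.5809, -0.2363, 0.1003]
ee_rot: [-0.167, 3.134, -0.002]
ft_force: [6.5, -0.9, 3.2]
grip_width: 0.0137
grasp_force: 25.0
```

Run:
```python
from h import *
rel(); s=sense();print(s['ft_force'],s['grasp_force'])
```

```text
pos [ 0.5809 -0.2363  0.1003] yaw_y 96.1 tilt 0.19 j [-0.44  0.17  1.36  0.    1.61 -2.12] w 0.0137 t 46.4
shift [0. 0. 0.] turn [0. 0. 0.]
[ 6.48261844 -0.94311511  3.21245813] 25.007056295871735
```

drive_tool:
  moves:
    - [[0,-0.01,0,0,0,0],[0,-0.018,0,0,0,0],[0,-0.024,0,0,0,0],[0,-0.028,0,0,0,0],[0,-0.03,0,0,0,0],[0,-0.03,0,0,0,0]]

```text
clock: 47.0
ee_pos: [0.5824, -0.2501, 0.1003]
ee_rot: [-0.168, 3.134, -0.001]
ft_force: [4.3, 0.6, 3.0]
grip_width: 0.0139
grasp_force: 25.0
```

Run:
```python
from h import *
rel(); s=sense();print(s['ft_force'],s['grasp_force']); th=np.radians(6.25);print(np.dot(s['ee_pos'][:2],[-np.sin(th),np.cos(th)]))
```

```text
pos [ 0.5824 -0.2501  0.1003] yaw_y 96.1 tilt 0.16 j [-0.46  0.19  1.34  0.    1.61 -2.14] w 0.0139 t 47.0
shift [0. 0. 0.] turn [0. 0. 0.]
[4.26167893 0.62787789 3.02823892] 25.001200139522552
-0.31199225847952583
```

drive_tool:
  moves:
    - [[0,-0.004,0,0,0,0],[0,-0.007,0,0,0,0],[0,-0.01,0,0,0,0],[0,-0.01,0,0,0,0]]

```text
clock: 47.4
ee_pos: [0.5824, -0.2502, 0.1002]
ee_rot: [-0.173, 3.136, 0.013]
ft_force: [0.9, 17.0, 7.3]
grip_width: 0.0137
grasp_force: 25.0
```

Run:
```python
from h import *
rel(); s=sense();print(s['ft_force'],s['grasp_force']); th=np.radians(6.25);print(np.dot(s['ee_pos'][:2],[-np.sin(th),np.cos(th)]))
```

```text
pos [ 0.5824 -0.2502  0.1002] yaw_y 96.3 tilt 0.46 j [-0.46  0.19  1.33  0.01  1.62 -2.14] w 0.0137 t 47.4
shift [0. 0. 0.] turn [0. 0. 0.]
[ 0.86865255 17.01398214  7.33597515] 25.03583461046219
-0.31209457179215183
```

The lid met its stop with a 17 N reaction at 150 mm of travel. I'll relax, release, rise and head for the dial.

drive_tool:
  moves:
    - [[0,0.01,0,0,0,0],[0,0.01,0,0,0,0]]

```text
clock: 47.6
ee_pos: [0.5823, -0.2492, 0.1002]
ee_rot: [-0.169, 3.135, -0.0]
ft_force: [5.7, 2.1, 2.9]
grip_width: 0.0139
grasp_force: 25.0
```

drive_tool:
  moves:
    - [[0,0,0,0,0,0],[0,0,0,0,0,0],[0,0,0,0,0,0],[0,0,-0.05,0,0,0],[0,0,-0.15,0,0,0],[0,0,-0.25,0,0,0],[0,0,-0.35,0,0,0],[0,0,-0.38,0,0,0]]
  grip: 0.4

```text
clock: 48.4
ee_pos: [0.5816, -0.2499, 0.297]
ee_rot: [-0.167, 3.13, -0.008]
ft_force: [-0.0, -0.2, -0.0]
grip_width: 0.0353
grasp_force: 0.0
```

drive_tool:
  moves:
    - [[0.28,0.15,0,0,0,0],[0.28,0.15,0,0,0,0],[0.28,0.15,0,0,0,0],[0.28,0.15,0,0,0,0],[0.28,0.15,0,0,0,0],[0.28,0.15,0,0,0,0]]

```text
clock: 49.0
ee_pos: [0.4347, -0.19, 0.2898]
ee_rot: [-0.168, 3.137, -0.001]
ft_force: [-0.5, 0.4, 0.5]
grip_width: 0.0352
grasp_force: 0.0
```

Run:
```python
from h import *
im,d,cm=grab('wrist','w5'); w=cloud(d,cm)
m=(w[...,2]>.121)&(w[...,2]<.135)&(abs(w[...,0]-.43)<.04)&(abs(w[...,1]+.19)<.04)
t=w[m];print('dial top',len(t),t.mean(0).round(4),cv2.minAreaRect(t[:,:2].astype(np.float32)))
hsv=cv2.cvtColor(im,cv2.COLOR_BGR2HSV);H,S=hsv[...,0].astype(int),hsv[...,1]
m=(H>5)&(H<18)&(S>150)&(w[...,2]>.118)&(w[...,2]<.14)&(w[...,1]<-.05)
t2=w[m];print('bar',cv2.minAreaRect(t2[:,:2].astype(np.float32)))
rel([*cv2.minAreaRect(t[:,:2].astype(np.float32))[0],.104],np.radians(58.4))
v,u=np.where((w[...,2]>.121)&(w[...,2]<.135)&(abs(w[...,0]-.43)<.04)&(abs(w[...,1]+.19)<.04)); uc,vc=int(u.mean()),int(v.mean());print(uc,vc)
cv2.imwrite('pics/w5c.png',cv2.resize(im[max(0,vc-60):vc+120,uc-110:uc+110],None,fx=3,fy=3,interpolation=cv2.INTER_CUBIC))
```

```text
dial top 654 [ 0.4311 -0.1875  0.1279] ((0.43227440118789673, -0.18749287724494934), (0.014073038473725319, 0.04188370704650879), 58.11412048339844)
bar ((0.5528120994567871, -0.2557675540447235), (0.004879383370280266, 0.01371032278984785), 62.478233337402344)
pos [ 0.435  -0.1901  0.2894] yaw_y 96.1 tilt 0.02 j [-0.48 -0.22  1.41 -0.    1.95 -2.16] w 0.0354 t 49.05
shift [0.0047 0.0057 0.3709] turn [-1.0000e-04 -6.0000e-04  1.3169e+00]
316 216
```

View pics/w5c.png

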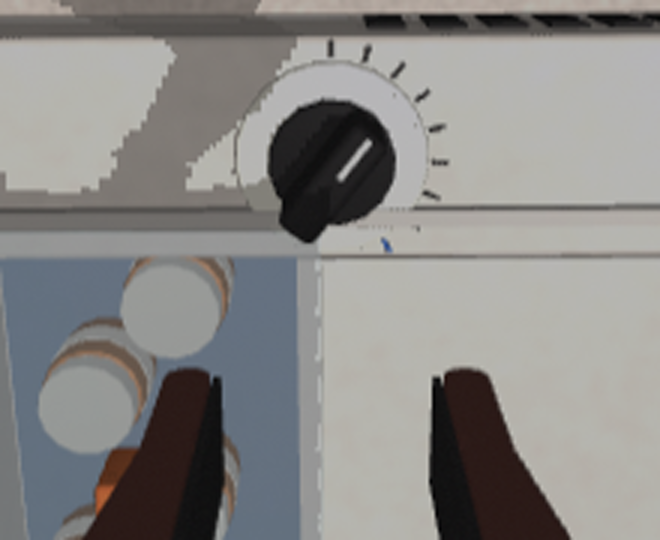

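The lid covers the well. The dial's pointer faces up and right at about (355,160), and the blue end mark is at (386,244), so it needs roughly 115° clockwise.

drive_tool:
  moves:
    - [[0.005,0.006,0.1,0,0,0.3],[0.005,0.006,0.1,0,0,0.6],[0.005,0.006,0.1,0,0,0.8],[0.005,0.006,0.1,0,0,0.8],[0.005,0.006,0.1,0,0,0.8]]

```text
clock: 49.55
ee_pos: [0.4321, -0.1872, 0.2396]
ee_rot: [-0.454, -3.108, -0.0]
ft_force: [-1.2, -0.5, 0.2]
grip_width: 0.0354
grasp_force: 0.0
```

drive_tool:
  moves:
    - [[0,0,0,0,0,0.3],[0,0,0,0,0,0.52],[0,0,0,0,0,0.52],[0,0,0,0,0,0.52],[0,0,0,0,0,0.52]]

```text
clock: 50.05
ee_pos: [0.4315, -0.1869, 0.2399]
ee_rot: [0.853, 3.023, -0.0]
ft_force: [-0.3, 0.5, -0.2]
grip_width: 0.0355
grasp_force: 0.0
```

Run:
```python
from h import *
rel([.4323,-.1875,.104],np.radians(58.2))
```

```text
pos [ 0.4315 -0.1869  0.2399] yaw_y 58.5 tilt 0.01 j [-0.48 -0.25  1.53 -0.    1.87 -1.5 ] w 0.0355 t 50.05
shift [-1.900e-03 -2.000e-04  2.717e-01] turn [0.     0.0004 0.0103]
```

drive_tool:
  moves:
    - [[-0.002,0,0.08,0,0,0],[-0.002,0,0.16,0,0,0],[-0.002,0,0.23,0,0,0],[-0.002,0,0.265,0,0,0],[-0.002,0,0.272,0,0,0],[-0.002,0,0.272,0,0,0],[-0.002,0,0.272,0,0,0]]

```text
clock: 50.75
ee_pos: [0.4329, -0.1877, 0.1055]
ee_rot: [0.856, 3.02, -0.001]
ft_force: [0.0, -1.0, -0.3]
grip_width: 0.0354
grasp_force: 0.0
```

drive_tool:
  moves:
    - [[0,0,0,0,0,0],[0,0,0,0,0,0],[0,0,0,0,0,0],[0,0,0,0,0,0],[0,0,0,0,0,0],[0,0,0,0,0,0]]
  grip: 0
  grip_force: 30

```text
clock: 51.35
ee_pos: [0.4322, -0.188, 0.1045]
ee_rot: [0.858, 3.021, -0.002]
ft_force: [-2.9, -4.0, 5.1]
grip_width: 0.0137
grasp_force: 30.0
```

drive_tool:
  moves:
    - [[0,0,0,0,0,0.25],[0,0,0,0,0,0.5],[0,0,0,0,0,0.75],[0,0,0,0,0,1],[0,0,0,0,0,1]]

```text
clock: 51.85
ee_pos: [0.4325, -0.1877, 0.1046]
ee_rot: [1.583, 2.712, -0.0]
ft_force: [-2.6, -2.7, 4.6]
grip_width: 0.0136
grasp_force: 30.0
```

Run:
```python
from h import *
rel(); s=sense();print(s['ft_force'],s['ft_torque'],s['grasp_force'])
```

```text
pos [ 0.4325 -0.1877  0.1046] yaw_y 29.5 tilt 0.1 j [-0.48 -0.25  1.77 -0.    1.63 -1.  ] w 0.0136 t 51.85
shift [0. 0. 0.] turn [0. 0. 0.]
[-2.55097144 -2.67244223  4.56352366] [-0.50296756  0.29106062 -0.01353236] 30.00166565179825
```

drive_tool:
  moves:
    - [[0,0,0,0,0,0.25],[0,0,0,0,0,0.5],[0,0,0,0,0,0.75],[0,0,0,0,0,1],[0,0,0,0,0,1]]

```text
clock: 52.35
ee_pos: [0.4329, -0.1876, 0.1045]
ee_rot: [2.201, 2.239, 0.001]
ft_force: [1.0, -1.6, 4.9]
grip_width: 0.0138
grasp_force: 30.0
```

drive_tool:
  moves:
    - [[0,0,0,0,0,0.25],[0,0,0,0,0,0.5],[0,0,0,0,0,0.75],[0,0,0,0,0,1],[0,0,0,0,0,1]]

```text
clock: 52.85
ee_pos: [0.4333, -0.1877, 0.1045]
ee_rot: [2.683, 1.628, 0.003]
ft_force: [3.9, -3.0, 4.0]
grip_width: 0.0137
grasp_force: 30.0
```

drive_tool:
  moves:
    - [[0,0,0,0,0,0.2],[0,0,0,0,0,0.4],[0,0,0,0,0,0.6],[0,0,0,0,0,0.8],[0,0,0,0,0,0.8]]

```text
clock: 53.35
ee_pos: [0.4335, -0.188, 0.1045]
ee_rot: [2.953, 1.065, 0.005]
ft_force: [4.8, -4.4, 3.0]
grip_width: 0.0139
grasp_force: 30.0
```

Run:
```python
from h import *
rel(); s=sense();print(s['ft_force'],s['ft_torque'],s['grasp_force'])
```

```text
pos [ 0.4335 -0.188   0.1045] yaw_y -50.3 tilt 0.24 j [-0.48 -0.25  1.77  0.    1.63  0.4 ] w 0.0139 t 53.35
shift [0. 0. 0.] turn [0. 0. 0.]
[ 4.82105156 -4.4396684   3.00297537] [-0.85139541 -0.68999654 -0.03980347] 30.001240968704224
```

drive_tool:
  moves:
    - [[0,0,0,0,0,0.1],[0,0,0,0,0,0.2],[0,0,0,0,0,0.25],[0,0,0,0,0,0.25]]

```text
clock: 53.75
ee_pos: [0.4338, -0.1878, 0.1046]
ee_rot: [3.012, 0.884, 0.006]
ft_force: [6.1, -4.9, 3.2]
grip_width: 0.0146
grasp_force: 31.8
```

Run:
```python
from h import *
rel(); s=sense();print(s['ft_force'],s['ft_torque'],s['grasp_force'])
```

```text
pos [ 0.4338 -0.1878  0.1046] yaw_y -57.3 tilt 0.27 j [-0.48 -0.25  1.77  0.    1.62  0.52] w 0.0146 t 53.75
shift [0. 0. 0.] turn [0. 0. 0.]
[ 6.10795155 -4.8641489   3.21772262] [-0.92842134 -0.77222073  0.87478231] 31.83049479033798
```

The torque jumped to 0.87 N m, so it's at the stop. One more small push, then release and rise.

drive_tool:
  moves:
    - [[0,0,0,0,0,0.08],[0,0,0,0,0,0.08],[0,0,0,0,0,0.08]]

```text
clock: 54.05
ee_pos: [0.434, -0.1876, 0.1046]
ee_rot: [3.029, 0.825, 0.007]
ft_force: [7.2, -4.2, 3.6]
grip_width: 0.0154
grasp_force: 32.0
```

drive_tool:
  moves:
    - [[0,0,0,0,0,0],[0,0,0,0,0,0],[0,0,0,0,0,0],[0,0,0,0,0,0],[0,0,-0.08,0,0,0],[0,0,-0.16,0,0,0],[0,0,-0.26,0,0,0],[0,0,-0.36,0,0,0],[0,0,-0.4,0,0,0],[0,0,-0.4,0,0,0]]
  grip: 0.4

```text
clock: 55.05
ee_pos: [0.4328, -0.1876, 0.3075]
ee_rot: [3.03, 0.814, 0.007]
ft_force: [-0.7, 0.3, -0.6]
grip_width: 0.0349
grasp_force: 0.0
```

Run:
```python
from h import *
im,d,cm=grab('wrist','w6'); w=cloud(d,cm); rel()
m=(w[...,2]>.121)&(w[...,2]<.135)&(abs(w[...,0]-.43)<.04)&(abs(w[...,1]+.19)<.04)
t=w[m];print('dial top',len(t),cv2.minAreaRect(t[:,:2].astype(np.float32)))
im2,d2,c2=grab('side','s6');im3,d3,c3=grab('scene','sc6')
w2=cloud(d2,c2);hsv=cv2.cvtColor(im2,cv2.COLOR_BGR2HSV);H,S=hsv[...,0].astype(int),hsv[...,1]
m=(H>5)&(H<18)&(S>150)&(w2[...,2]>.12)&(w2[...,2]<.14)&(w2[...,1]<-.05);t=w2[m];print('bar',cv2.minAreaRect(t[:,:2].astype(np.float32)))
a=cv2.resize(im3[80:400,150:470],(400,400));b=cv2.resize(im,(400,300))
o=np.zeros((400,800,3),np.uint8);o[:,:400]=a;o[:300,400:]=b;cv2.imwrite('pics/fin.png',o)
```

```text
pos [ 0.4325 -0.1874  0.3045] yaw_y -60.0 tilt 0.12 j [-0.48 -0.22  1.38  0.    1.98  0.57] w 0.035 t 55.1
shift [0. 0. 0.] turn [0. 0. 0.]
dial top 575 ((0.43327513337135315, -0.18712756037712097), (0.041622329503297806, 0.0138951875269413), 37.34929275512695)
bar ((0.5265977382659912, -0.22518691420555115), (0.03887690231204033, 0.18285058438777924), 69.09030151367188)
```

View pics/fin.png

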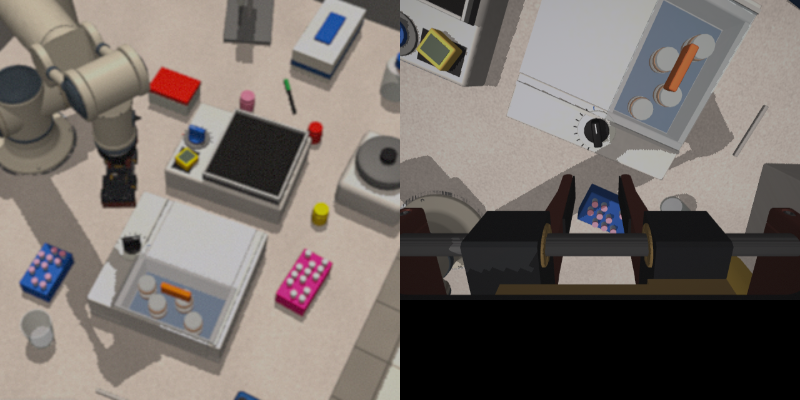

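The dial bar sits at 37.3° against 37.2° expected at the stop. The picture shows the lid shut over four upright jars and the bystanders in place, so I'm handing in.

```bash
python3 -c "
from bench import *
print(close_job())"
```

```text
the job is handed in; nothing more can be done
None
```

I've handed the job in: by my measurements the shaker knob is at its stop, all four jars stand upright in the cooler well, the lid is shut, and the dial is fully clockwise, but `close_job()` returned no verdict.

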